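# Kit optics parts into nested trays and book the batch

## Task

Put every post holder and mirror mount standing loose between the hand scanner and the blue mat upright into a tray of its own, with those trays standing flat on that mat. Take the trays off the nested stack one at a time from the top, without the next one coming up with it, and leave the trays you do not need nested in the stack. When the kit is complete, pick up the scanner, aim it at the bar code on the sloping batch card from about 100 mm and hold it steady there for a good second, then lay it back flat on the bench; do not push the tape, pen or driver about.

Things in the scene. Friction and masses are not known exactly. Their poses are not given: they have to be found in the camera images.
- mat: blue bench mat, fixed, 130 mm (x) by 270 mm (y), 2 mm thick. Origin at the centre of its underside, z up; its top is 2 mm above the bench
- tray_1: top tray of a stack of four equal light grey trays (50 g). Outside 110 (its x) x 68 (its y) mm, 30 mm high. The upper 16 mm of the wall is an upright band 110 x 68 mm outside, 2 mm thick; below, the wall steps 3 mm in to a 104 x 62 mm skirt 14 mm deep. Floor 2 mm thick, inside 100 x 58 mm. Origin: centre of the underside, z up
- tray_2: second tray from the top, like tray_1. Nested, a skirt sits inside the next lower band with 1 mm play all round; the bands lie flush, so only the top 16 mm of a tray's wall shows above the rim below it: fingers reaching deeper than 16 mm below the top rim take hold of two trays. Nested origins are 16 mm apart in height
- tray_3: third tray from the top, like tray_1; needed only when three parts are present
- tray_4: bottom tray, like tray_1, standing on the bench; never needed
- tall_holder: black post holder, 61 mm tall, 0.16 kg, may be absent: square base 10 mm high, in its frame x -25 to 25, y -23 to 27 mm, with an upright round stem 24 mm in diameter, axis at x 0, y +2; a silver thumb screw, 17 mm wide, sticks out of the stem to y -27, its axis 45 mm up. Origin at the underside, z up
- short_holder: black post holder, 51 mm tall, 0.16 kg, may be absent: square base 10 mm high, in its frame x -25 to 25, y -23 to 27 mm, with an upright round stem 24 mm in diameter, axis at x 0, y +2; a silver thumb screw, 17 mm wide, sticks out of the stem to y -27, its axis 38 mm up. Origin at the underside, z up
- mirror: black kinematic mirror mount, 46 mm wide (x), 46 mm high, about 38 mm deep (y, with its three silver adjuster knobs towards -y): two upright plates, together y 0 to 16 mm and x -23 to 23, which are gripped together across y, 16 mm thick. Origin at the underside; z up. About 0.12 kg. It may be absent.
- scanner: dark hand scanner on its flat belly, 130 mm long (x -65 to 65, nose to +x), 36 mm wide at the grip (x -65 to 33), 38 at the nose, 36 high, yellow trigger on top (not used). Origin at the underside below the middle, z up. The nose is cut away below at about 45 degrees; the dark red window there, at x 50, z 18 mm, looks along (0.707, 0, -0.707): held level it looks ahead and 45 degrees down. 0.16 kg
- scan_spot (a point): point on the scanner's line of sight 100 mm from its window, at x 121, y 0, z -53 mm in its frame. The code is read while it is within 20 mm of this point, the scanner upright (tilt under 0.4 rad), at rest, on the card's front side, nose within 0.5 rad of the card stand's x direction
- card_stand: fixed grey stand, 84 mm wide (y), 66 mm deep and 52 mm high, holding the white batch card with a black bar code at a slope of 45 degrees. Origin at its underside, z up; the card faces (-0.707, 0, 0.707) in its frame, so a scanner that looks at it squarely points its nose along the stand's +x
- card_code (a point): centre of the bar code on the card, 29 mm above the bench
- tape: black tape roll, 58 mm, a bystander
- pen: white and black marker pen, 135 mm, a bystander
- driver: green hex driver, 213 mm, a bystander
There are look-alikes about, which are no part of the job. What is shaped like the tray_4 but pink is not meant.

How it is judged:
By the outcome, as a careful person would: the job done as asked, in the order asked, and still so for the second after the job is handed in, with the robot touching nothing.
Of tall_holder, short_holder, mirror only 2 to 3 are there at a start; the rules pass over those that are not, and their reading is None.
At some moment in a run one of tall_holder, short_holder may be knocked a few centimetres aside while the robot is not near it.
It also fails if it takes over 210 s, if anything falls off the work surface, if the arm or the gripper's body presses on something with over 40 N, if the wrist force passes 120 N, or if a joint passes its speed limit or range.

## Robot

A 6-joint arm with a two-finger parallel gripper is mounted at the origin on a cart in front of the work surface, level with it; the furniture and walls round the work are solid. World frame = base frame: x ahead of the robot, y to its left, z up, the work surface at z = 0. Lengths are in mm, angles in rad, forces in N, time in s.
With the tool pointing down it reaches from about 250 to 800 mm from the base axis. Payload 8.5 kg.
Tool frame: the origin (TCP) lies between the finger pads; the fingertips stand 11 mm ahead of it and the grasp point (between the pads) lies 8 mm behind it (manip.tcp_to_tips is the distance from the TCP to the fingertips, in mm); z points along the fingers, y is the direction in which the jaws open and shut (so a half turn about z gives the same grasp; the last joint's range is limited). The gripper opens to 85 mm and grips with 20 to 120 N. Pads are 22 mm wide; open, the fingers measure 114 mm over their backs; the gripper's body (76 mm by 85 mm) begins 54 mm behind the grasp point. The pads swing forward as they close: fully open they stand 13 mm farther back than shut.
Start: joints at [1.128, 0.238, -0.013, 1.319, 0, 1.571], TCP at [224.927, 474.329, 242.276] pointing down, gripper open.
Joint ranges: [-2.66, 2.66], [-1.03, 1.9], [-1.14, 1.46], [-1.82, 2.27], [-1.45, 1.34], [-3.14, 3.14]. Speed limits (rad/s): [2.22, 2.22, 2.79, 3.14, 3.14, 3.14].

## Interface

Orientations are given as a unit quaternion [w, x, y, z].
In Python, from station import readout, get_image, camera_model, ticket, manip gives the robot as it stands.
- The arm moves only by the tool apply_moves, never from a script. Its argument "motion" is a list of rows, each an object of numbers: "gripper": the closure in counts, from 0 (fully open) to 255 (shut); "x", "y", "z": the shift along the tool's x, y, z in cm; "roll": the turn about the tool's z in rad. A call has 1 to 8 rows; each row shifts and turns the commanded pose from where the row before left it, along the tool's axes as they then stand; what a row does not reach is not made up. A row lasts 1/10 s, in which the tool goes at most 50 mm and 8.59 degrees, less where a joint would pass 70% of its speed; a pose out of reach is approached as far as the arm can. A call with a gripper value outside its range is refused whole. The fingers move at their own pace and stop on an object; "newtons" is the grip in N (left out, the last holds). Time passes only in rows, so rows that do not move let the fingers close. It gives the time, the measured TCP pose, the force and the opening at its end, in the units of the state.
- readout.state(): the state, without advancing time (a new reading comes with each control period).
- get_image(name): name is "side" or "top" or "wrist"; returns the picture (420x560x3 uint8, blue, green, red); there is no depth.
- camera_model(name): a dict with "vfov" (degrees; the focal length in pixels is half the picture's height over the tangent of half this angle, whatever the lens; pixels are square), "cx", "cy" (the principal point, pixels), "k1" (the pictures are not rectified: a ray, as slopes to the right and down, at radius r is drawn at 1 + k1 r^2 times it, then the intrinsics apply), "R" (3x3) and "t" (3): a world point X has camera coordinates R X + t. Camera axes: x right, y down, z forward; pixel columns grow to the right and rows downward; lengths in mm; the calibration is good to about 2 mm. A picture is of the moment at which its call begins: read the wrist's pose just before it. camera_model takes no time and is no camera call; for the wrist camera it gives the pose at the moment of the call.
- ticket.finish_job(): hands the job in, once; it reports no verdict.
The state is a dict: "time_s": time; "q": joint angles; "qvel": joint speeds; "tau": joint torques, N m; "ee_pos": TCP position; "eef_rot": TCP orientation; "force": force on the tool from outside, world axes, zero at the start; "torque": the same for the moment, N m; "gripper_width": finger opening in mm.
Only numpy, scipy, OpenCV 4.12 (cv2) and the standard library are available. Lean on these libraries where they do the work, as an engineer would, in place of code of your own. Each camera call takes 0.05 s, during which the arm holds its last target. There are 200 camera calls.

## Working session

There is one attempt and no reset: what is moved stays moved. The work goes in short steps, Python scripts to look and compute and a tool call to move; the robot and the scene stay as the last step left them, time stands still between calls to the robot, and variables do not carry over. Pictures are saved under pics/ and viewed, about 12 in all and at most 16, crops included, and the job is handed in when it is done.

Besides the shell and the picture viewer there is one more tool, called after "Call:" as name([rows], argument=value, ...), one row to a line, values as JSON. apply_moves: Moves the arm, as the interface text tells. Its arguments: {"type":"object","properties":{"motion":{"type":"array"},"newtons":{"type":"number"}},"required":["motion"]}

```bash
mkdir -p pics; ls; python3 - <<'E'
from station import readout,get_image,camera_model,manip
import cv2
print(readout.state())
for n in("top","side"):
    cv2.imwrite(f"pics/{n}0.png",cv2.resize(get_image(n),(800,600),interpolation=cv2.INTER_CUBIC)); print(n,camera_model(n))
E
```

```text
pics
{'time_s': 0.0, 'q': array([ 1.12797614e+00,  2.38772383e-01, -1.42397782e-02,  1.31921855e+00,
       -5.38322469e-06,  1.57080818e+00]), 'qvel': array([ 0.00098773,  0.00039217,  0.00034187,  0.00076439, -0.0008722 ,
       -0.00120821]), 'tau': array([-8.89652420e-04, -5.38778079e+01,  3.46443343e+01,  1.82619441e-02,
        1.19189454e-05,  1.71894396e-05]), 'ee_pos': array([224.78643221, 473.99890349, 241.68766595]), 'eef_rot': array([-1.54869709e-04,  2.19611238e-01,  9.75587203e-01, -7.00278450e-04]), 'force': array([-0.10850974,  1.02501009, -0.40586152]), 'torque': array([-0.06810878,  0.01781686,  0.02532382]), 'gripper_width': 85.39145722197347}
top {'vfov': 52.76998479799581, 'cx': 280.8692371958316, 'cy': 213.16119165666703, 'k1': -0.04143624768676824, 'R': array([[ 0.00944345, -0.99994932, -0.00348898],
       [-0.99585944, -0.00908923, -0.09045083],
       [ 0.09041453,  0.0043287 , -0.99589481]]), 't': array([-152.06250485,  628.42182515, 1512.05216441])}
side {'vfov': 43.83984328518374, 'cx': 284.236815759608, 'cy': 209.3594656531637, 'k1': -0.19870190839868032, 'R': array([[ 0.98278084, -0.18461939,  0.00758254],
       [-0.10028283, -0.56740165, -0.81731189],
       [ 0.15519397,  0.80247806, -0.57614563]]), 't': array([-629.18734717,  -13.2332286 , 1568.79915237])}
```

View pics/top0.png

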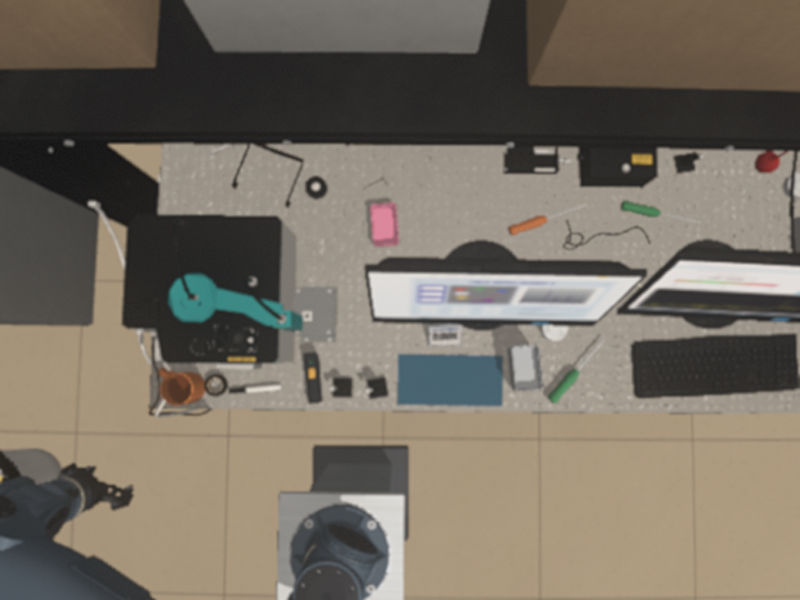

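View pics/side0.png

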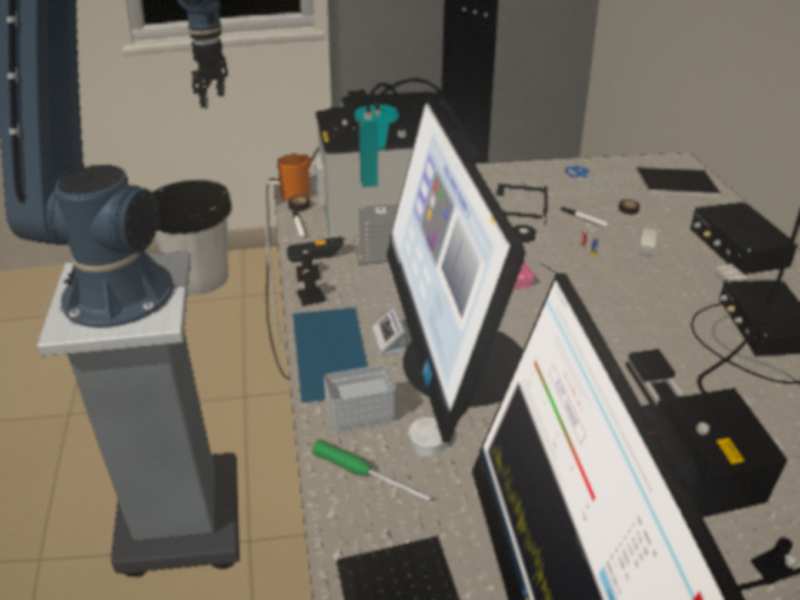

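The top view shows, in 800x600 pixels: scanner (313,377), two black parts (342,386) and (376,386), mat (450,380), grey stack (524,366), card (444,334). The look-alikes are the pink tray (383,223), the black mount at the back (686,162) and the orange driver (528,225). Bystanders are tape (216,384), pen (255,389) and green driver (575,380). I choose the grey stack and the two black parts between scanner and mat.

```bash
cat > h.py <<'E'
import numpy as np,cv2
from station import readout,get_image,camera_model,manip,ticket
from scipy.spatial.transform import Rotation as Rot
def K(m): f=210/np.tan(np.radians(m["vfov"])/2); return np.array([[f,0,m["cx"]],[0,f,m["cy"]],[0,0,1]])
def D(m): return np.array([m["k1"],0,0,0,0.])
def pix2w(m,u,v,z):
    s=np.array([(u-m["cx"])/K(m)[0,0],(v-m["cy"])/K(m)[0,0]]); p=s.copy()
    for _ in range(30): p=s/(1+m["k1"]*(p@p))
    R=np.array(m["R"]); d=R.T@np.array([*p,1]); c=-R.T@m["t"]
    return (c+d*(z-c[2])/d[2]).round(1)
def w2pix(m,X):
    R=np.array(m["R"]); return cv2.projectPoints(np.float64(X).reshape(-1,1,3),cv2.Rodrigues(R)[0],np.float64(m["t"]),K(m),D(m))[0].reshape(-1,2).round(1)
def crop(im,u0,v0,w,h,name,s):
    cv2.imwrite("pics/"+name,cv2.resize(im[v0:v0+h,u0:u0+w],None,fx=s,fy=s,interpolation=cv2.INTER_CUBIC))
def pose():
    s=readout.state(); q=s["eef_rot"]; R=Rot.from_quat([q[1],q[2],q[3],q[0]]).as_matrix()
    return s,s["ee_pos"],R
def yaw(R): return np.arctan2(R[1,1],R[0,1])  # world direction of jaw axis
def go(x,y,z,jaw=None):
    "moves in tool axes (cm) to world target; jaw: world angle of jaw axis (mod pi)"
    s,p,R=pose(); d=R.T@(np.array([x,y,z])-p)/10
    out=dict(shift_cm=d.round(2))
    if jaw is not None:
        dy=(jaw-yaw(R)+np.pi/2)%np.pi-np.pi/2
        out["roll"]=round(-dy,3); out['q6']=s['q'][5].round(2)
    print(out)
E
python3 - <<'E'
from h import *
m=camera_model("top"); k=560/800
for n,u,v,z in[("scanner",313,377,30),("p1",342,386,30),("p2",376,386,30),("mat",450,380,2),("mat00",397,355,2),("mat11",503,405,2),("stack",524,362,78),("card",444,334,29),("tape",216,384,10),("pen",255,389,10),("driver",575,380,10),("monBL",370,318,100),("monTL",366,266,400),("inst",300,320,80)]: print(n,pix2w(m,u*k,v*k,z))
w=camera_model("wrist"); print(w, "wrist cam pos",-np.array(w["R"]).T@w["t"],pose()[2])
E
```

```text
scanner [444.1  74.5  30. ]
p1 [422.4   0.9  30. ]
p2 [423.2 -84.7  30. ]
mat [ 439.1 -272.9    2. ]
mat00 [ 501.7 -136.4    2. ]
mat11 [ 376.6 -408.7    2. ]
stack [ 486.8 -448.1   78. ]
card [ 555.7 -255.3   29. ]
tape [422.7 326.4  10. ]
pen [411.3 225.5  10. ]
driver [ 441.8 -592.1   10. ]
monBL [589.8 -71.1 100. ]
monTL [670.5 -78.7 400. ]
inst [584.6 102.2  80. ]
{'vfov': 64.28974857753767, 'cx': 278.1792697002407, 'cy': 210.0321528406796, 'k1': -0.007969249278419457, 'R': array([[ 0.42817278,  0.90369565, -0.00149701],
       [ 0.8671923 , -0.41041022,  0.28203008],
       [ 0.25425497, -0.12205579, -0.95940439]]), 't': array([-523.80822123,  -37.33919399,  379.00527976])} wrist cam pos [160.29670472 504.2986164  373.36596266] [[-9.03565705e-01  4.28449168e-01 -5.71845858e-04]
 [ 4.28449550e-01  9.03564908e-01 -1.20022357e-03]
 [ 2.46506125e-06 -1.32948795e-03 -9.99999116e-01]]
```

Call:
apply_moves([
  {"roll": -0.11,"z": -1.5},
  {"roll": -0.11,"z": -1.5},
  {"roll": -0.11,"z": -1.5},
  {"roll": -0.113,"z": -1.5},
  {"y": -4,"x": -1.5},
  {"y": -4,"x": -1.5},
  {"y": -4,"x": -1.5},
  {"y": -4,"x": -1.5},
])

```text
schema error: expected keys gripper, x, y, z, roll
```

Call:
apply_moves([
  {"y": -4,"x": -1.5},
  {"y": -4,"x": -1.5},
  {"y": -4,"x": -1.5},
  {"y": -4,"x": -1.5},
  {"y": -4,"x": -1.5},
  {"y": -4,"x": -1.5},
  {"y": -4,"x": -1},
  {"y": -4,"x": -1},
])

```text
schema error: expected keys gripper, x, y, z, roll
```

Call:
apply_moves([
  {"y": -4},
  {"y": -4},
  {"y": -4},
  {"y": -4},
  {"y": -4},
  {},
])

```text
schema error: expected keys gripper, x, y, z, roll
```

```bash
python3 - <<'E'
from h import *
import pickle
print(pose())
m=camera_model("wrist");im=get_image("wrist");pickle.dump((m,im),open("w1.pkl","wb"))
crop(im,0,0,560,420,"w1.png",800/560)
E
```

```text
({'time_s': 0.1, 'q': array([ 1.12802891e+00,  2.38754490e-01, -1.41605866e-02,  1.31921074e+00,
        2.47667712e-06,  1.57080506e+00]), 'qvel': array([ 0.00056481, -0.00150106,  0.00235845, -0.00082661,  0.00014619,
        0.00061332]), 'tau': array([ 1.94387699e-04, -5.39722824e+01,  3.46997845e+01,  1.34980938e-02,
       -3.69099234e-05,  2.52694275e-05]), 'ee_pos': array([224.77771065, 474.05055763, 241.72787368]), 'eef_rot': array([-1.47169644e-04,  2.19583983e-01,  9.75593374e-01, -6.48249462e-04]), 'force': array([ 0.24129092, -0.35512352, -1.21764311]), 'torque': array([-0.02449869,  0.02588826, -0.02187819]), 'gripper_width': 85.15069329379479}, array([224.77771065, 474.05055763, 241.72787368]), array([[-9.03565705e-01,  4.28449168e-01, -5.71845858e-04],
       [ 4.28449550e-01,  9.03564908e-01, -1.20022357e-03],
       [ 2.46506125e-06, -1.32948795e-03, -9.99999116e-01]]))
```

Call:
apply_moves([
  {"gripper": 0,"x": 0,"y": 0,"z": -1.5,"roll": -0.11},
  {"gripper": 0,"x": 0,"y": 0,"z": -1.5,"roll": -0.11},
  {"gripper": 0,"x": 0,"y": 0,"z": -1.5,"roll": -0.11},
  {"gripper": 0,"x": 0,"y": 0,"z": -1.5,"roll": -0.113},
  {"gripper": 0,"x": -1.5,"y": -4,"z": 0,"roll": 0},
  {"gripper": 0,"x": -1.5,"y": -4,"z": 0,"roll": 0},
  {"gripper": 0,"x": -1.5,"y": -4,"z": 0,"roll": 0},
  {"gripper": 0,"x": -1.5,"y": -4,"z": 0,"roll": 0},
])

```text
time_s: 0.95
ee_pos: [285.0, 312.8, 302.1]
eef_rot: [-0.0, -0.0, 1.0, -0.0]
force: [0.2, 0.3, 0.5]
gripper_width: 85.4
```

Call:
apply_moves([
  {"gripper": 0,"x": -1.5,"y": -4.5,"z": 0,"roll": 0},
  {"gripper": 0,"x": -1.5,"y": -4.5,"z": 0,"roll": 0},
  {"gripper": 0,"x": -1.5,"y": -4.5,"z": 0,"roll": 0},
  {"gripper": 0,"x": -1.5,"y": -4.5,"z": 0,"roll": 0},
  {"gripper": 0,"x": -1.5,"y": -4.5,"z": 0,"roll": 0},
  {"gripper": 0,"x": -1.5,"y": -4.5,"z": 0,"roll": 0},
  {"gripper": 0,"x": -1.5,"y": -4.5,"z": 0,"roll": 0},
  {"gripper": 0,"x": -1,"y": -4.5,"z": 0,"roll": 0},
])

```text
time_s: 1.75
ee_pos: [400.4, -47.7, 302.3]
eef_rot: [0.0, 0.0, 1.0, -0.0]
force: [0.9, 1.4, -0.2]
gripper_width: 85.4
```

Call:
apply_moves([
  {"gripper": 0,"x": 0,"y": -4,"z": 0,"roll": 0},
  {"gripper": 0,"x": 0,"y": -4,"z": 0,"roll": 0},
  {"gripper": 0,"x": 0,"y": -4,"z": 0,"roll": 0},
  {"gripper": 0,"x": 0,"y": -2,"z": 0,"roll": 0},
  {"gripper": 0,"x": 0,"y": 0,"z": 0,"roll": 0},
  {"gripper": 0,"x": 0,"y": 0,"z": 0,"roll": 0},
])

```text
time_s: 2.35
ee_pos: [399.8, -185.6, 302.0]
eef_rot: [-0.0, 0.001, 1.0, 0.0]
force: [-0.3, 0.2, -0.7]
gripper_width: 85.7
```

```bash
python3 - <<'E'
from h import *
import pickle
print(pose()[1:])
m=camera_model("wrist");im=get_image("wrist");pickle.dump((m,im),open("w1.pkl","wb"))
crop(im,0,0,560,420,"w1.png",800/560)
E
```

```text
(array([ 399.78416699, -185.62159897,  302.04812835]), array([[-9.99999043e-01,  1.20028302e-03, -6.87704027e-04],
       [ 1.19991121e-03,  9.99999134e-01,  5.40803160e-04],
       [ 6.88352548e-04,  5.39977459e-04, -9.99999617e-01]]))
```

View pics/w1.png

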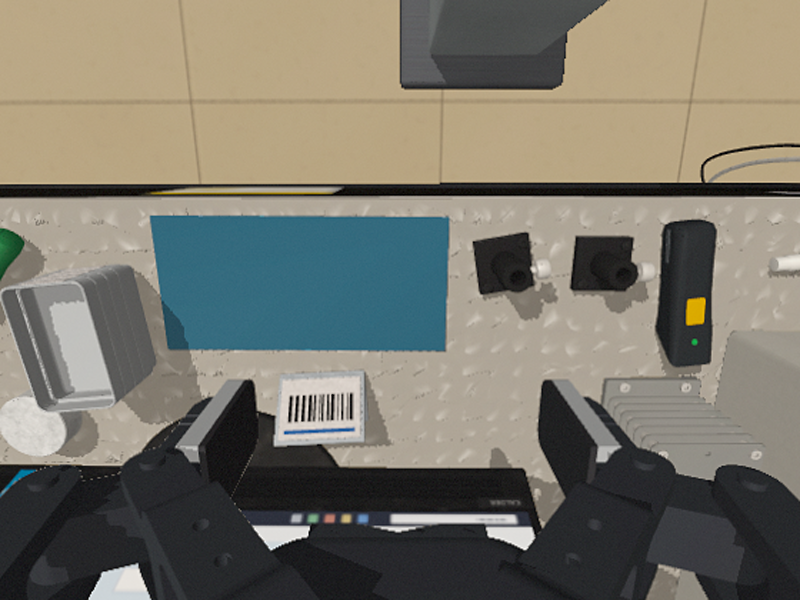

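Mat spans (150-448, 215-352). Holders are at (503,265) and (605,263) with screws to the right, scanner at (688,292), stack at (80,335), card at (320,407). There is no mirror between mat and scanner. Next is a close crop of the parts and stack.

```bash
python3 - <<'E'
from h import *
import pickle
m,im=pickle.load(open("w1.pkl","rb"))
a=cv2.resize(im[145:265,325:510],None,fx=4,fy=4,interpolation=cv2.INTER_CUBIC)
cv2.imwrite("pics/a.png",a)
crop(im,0,175,120,120,"b.png",5)
E
```

```text
(no output)
```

View pics/a.png

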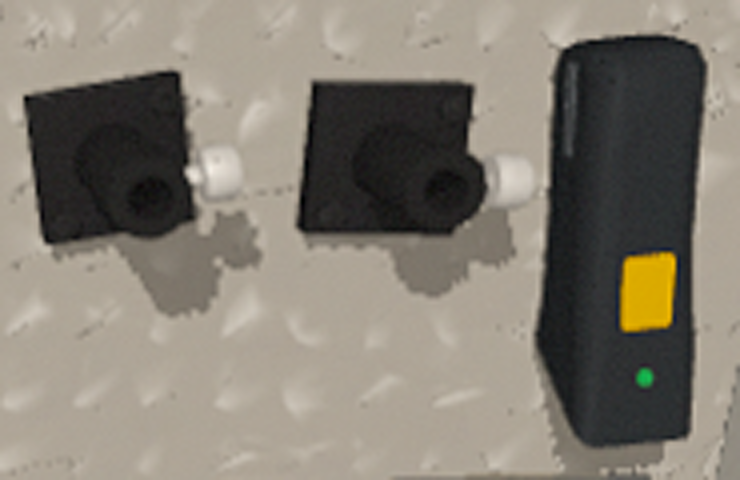

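View pics/b.png

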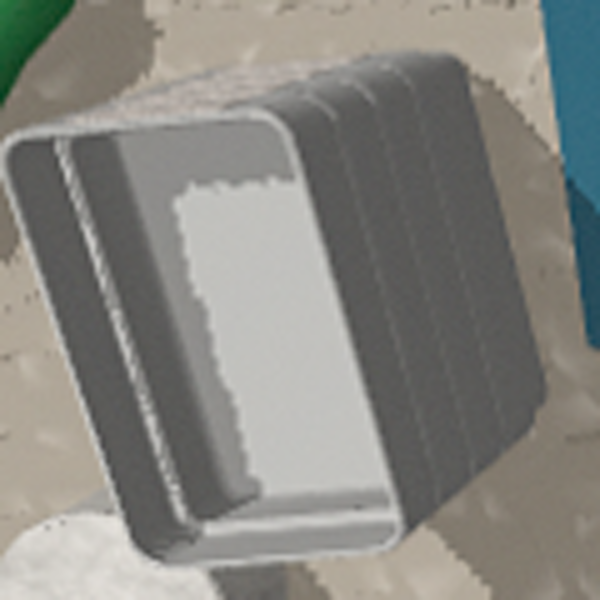

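```bash
python3 - <<'E'
from h import *
import pickle
m,im=pickle.load(open("w1.pkl","rb"))
def il(a,b,c,d):
    L=np.cross([*a,1],[*b,1]);M=np.cross([*c,1],[*d,1]);p=np.cross(L,M);return p[:2]/p[2]
T=((30,135),(255,113));Rr=((300,150),(400,520));B=((165,563),(385,545));L=((12,170),(130,540))
C=[pix2w(m,*(il(*a,*b)/5+[0,175]),78) for a,b in((T,L),(T,Rr),(B,Rr),(B,L))]
C=np.array(C);print("stack",C,C.mean(0),[np.linalg.norm(C[i]-C[i-1]).round(1) for i in range(4)])
for i,j in((0,3),(1,2),(0,1),(3,2)): d=C[j]-C[i];print(np.degrees(np.arctan2(d[1],d[0])).round(1))
A=lambda u,v,z:pix2w(m,u/4+325,v/4+145,z)
for n,c,t in(("L",[(25,97),(178,72),(195,218),(47,243)],(150,193)),("R",[(313,82),(472,84),(468,232),(298,230)],(445,185))):
    P=[A(*c[0],0),A(*c[1],5),A(*c[2],10),A(*c[3],5)];print(n,P,np.mean(P,0),"stem61",A(*t,61),"51",A(*t,51))
print("scan",[A(u,v,36) for u,v in((565,60),(705,60),(690,437),(583,443),(647,292))],A(635,37,18))
print("card",pix2w(m,320*.7,407*.7,29),"cardcorners",[pix2w(m,u*.7,v*.7,z) for u,v,z in((280,374,5),(364,371,5),(367,440,52),(275,446,52))])
print("mat",[pix2w(m,u*.7,v*.7,2) for u,v in((150,215),(448,218),(446,352),(168,350))])
E
```

```text
stack [[ 423.7 -494.    78. ]
 [ 417.4 -428.6   78. ]
 [ 523.7 -420.5   78. ]
 [ 529.7 -486.2   78. ]] [ 473.625 -457.325   78.   ] [np.float64(106.3), np.float64(65.7), np.float64(106.6), np.float64(66.0)]
4.2
4.4
95.5
95.2
L [array([ 400. , -116.8,    0. ]), array([391.2, -68.8,   5. ]), array([438.3, -61. ,  10. ]), array([ 448.1, -108.2,    5. ])] [419.4 -88.7   5. ] stem61 [417.7 -89.6  61. ] 51 [420.1 -87.   51. ]
R [array([395.2, -23.2,   0. ]), array([395. ,  26.4,   5. ]), array([443.1,  29.4,  10. ]), array([443.7, -24.9,   5. ])] [419.25    1.925   5.   ] stem61 [415.4  -5.1  61. ] 51 [ 4.177e+02 -3.000e-01  5.100e+01]
scan [array([383. ,  37.9,  36. ]), array([383. ,  79.9,  36. ]), array([504.9,  97.8,  36. ]), array([506.9,  63.3,  36. ]), array([455.6,  75.1,  36. ])] [378.4  68.7  18. ]
card [ 552.4 -259.5   29. ] cardcorners [array([ 529.5, -301.4,    5. ]), array([ 526.3, -218.9,    5. ]), array([ 573.3, -214. ,   52. ]), array([ 579.5, -298.5,   52. ])]
mat [array([ 375.2, -408.2,    2. ]), array([ 378.2, -140.7,    2. ]), array([ 507.6, -138.9,    2. ]), array([ 505.4, -409.7,    2. ])]
```

Call:
apply_moves([
  {"gripper": 0,"x": -1,"y": -4,"z": 0.5,"roll": 0},
  {"gripper": 0,"x": -1,"y": -4,"z": 0.5,"roll": 0},
  {"gripper": 0,"x": -1,"y": -4,"z": 1,"roll": 0},
  {"gripper": 0,"x": -1,"y": -4,"z": 1,"roll": 0},
  {"gripper": 0,"x": -1,"y": -4,"z": 1,"roll": 0},
  {"gripper": 0,"x": -1.2,"y": -4,"z": 2,"roll": 0},
  {"gripper": 0,"x": -1.2,"y": -3.1,"z": 2,"roll": -0.085},
  {"gripper": 0,"x": 0,"y": 0,"z": 0,"roll": 0},
])

```text
time_s: 3.2
ee_pos: [474.9, -457.7, 217.9]
eef_rot: [-0.002, -0.044, 0.999, 0.002]
force: [-0.4, 0.9, -0.7]
gripper_width: 85.4
```

```bash
python3 - <<'E'
from h import *
import pickle
s,p,R=pose();print(p,np.degrees(yaw(R)),s['q'].round(2),manip.tcp_to_tips)
m=camera_model("wrist");im=get_image("wrist");pickle.dump((m,im),open("w2.pkl","wb"))
crop(im,0,0,560,420,"w2.png",800/560)
E
```

```text
[ 474.93750904 -457.66496164  217.87026949] 95.02105198594546 [-0.77  0.49  0.3   1.39 -0.   -0.85] 11.0
```

View pics/w2.png

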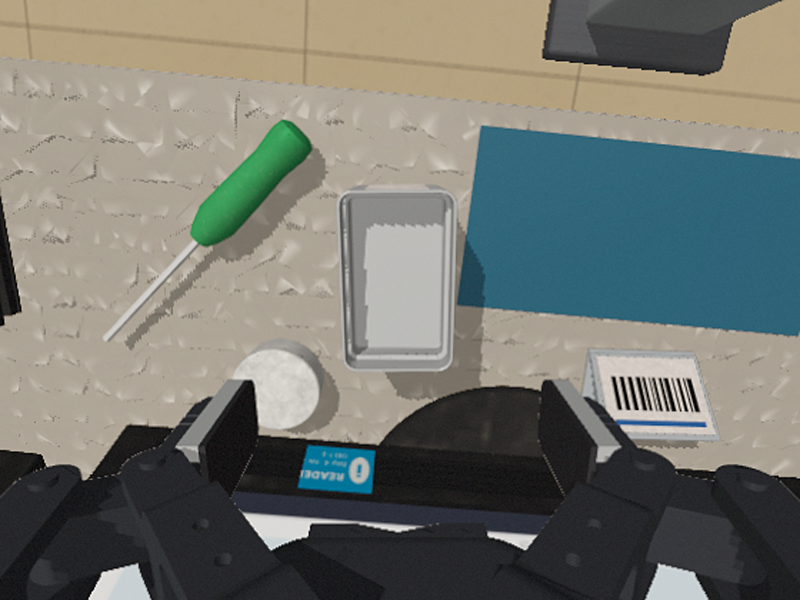

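Stack rim spans (340,192)-(452,370). The green driver (250,185) lies clear left of it.

```bash
python3 - <<'E'
from h import *
import pickle
m,im=pickle.load(open("w2.pkl","rb"))
for z in(78,66,60):
    C=np.array([pix2w(m,u*.7,v*.7,z) for u,v in((339,188),(458,188),(453,371),(345,371))])
    print(z,C.mean(0),[np.linalg.norm(C[i]-C[i-1]).round(1) for i in range(4)],[np.degrees(np.arctan2(*(C[j]-C[i])[1::-1])).round(1) for i,j in((0,3),(1,2),(0,1),(3,2))])
print([pix2w(m,u*.7,v*.7,2) for u,v in((482,125),(457,306))])
print("card",pix2w(m,655*.7,398*.7,29),[pix2w(m,u*.7,v*.7,29) for u,v in((610,377),(692,376),(698,412),(619,412))])
print("tips",w2pix(m,[[474.9,-457.7,207]])/.7)
print([pix2w(m,u*.7,v*.7,z) for u,v,z in ((204,245,15),(305,155,15),(275,345,20))])
E
```

```text
78 [ 473.125 -457.225   78.   ] [np.float64(110.4), np.float64(66.1), np.float64(110.6), np.float64(66.9)] [np.float64(5.0), np.float64(5.5), np.float64(95.0), np.float64(94.9)]
66 [ 476.15  -456.875   66.   ] [np.float64(115.3), np.float64(69.0), np.float64(115.4), np.float64(69.9)] [np.float64(5.0), np.float64(5.5), np.float64(95.0), np.float64(94.9)]
60 [ 477.675 -456.725   60.   ] [np.float64(117.8), np.float64(70.5), np.float64(117.9), np.float64(71.4)] [np.float64(5.0), np.float64(5.4), np.float64(95.0), np.float64(94.9)]
[array([ 374.9, -408.2,    2. ]), array([ 505.4, -409.4,    2. ])]
card [ 556.  -257.4   29. ] [array([ 541.9, -294.7,   29. ]), array([ 536. , -234.3,   29. ]), array([ 564.7, -222. ,   29. ]), array([ 569.8, -281.8,   29. ])]
tips [[399.         386.71428571]]
[array([ 472.4, -595.1,   15. ]), array([ 405.3, -526.1,   15. ]), array([ 541.7, -542.6,   20. ])]
```

```bash
python3 - <<'E'
from h import *
import pickle
m,im=pickle.load(open("w2.pkl","rb"))
s,p,R=pose()
for dz in(11,5,-2,-8):
    print(dz,[ (w2pix(m,p+R@np.array([x,y,dz]))/.7).round(0)[0] for x in(11,-11) for y in(-42.6,42.6)])
crop(im,120,250,320,90,"c.png",2.5)
E
```

```text
11 [array([271., 357.]), array([538., 357.]), array([275., 418.]), array([532., 419.])]
5 [array([266., 365.]), array([543., 365.]), array([271., 428.]), array([537., 429.])]
-2 [array([259., 374.]), array([550., 375.]), array([265., 440.]), array([544., 441.])]
-8 [array([253., 384.]), array([557., 384.]), array([260., 452.]), array([550., 452.])]
```

View pics/c.png

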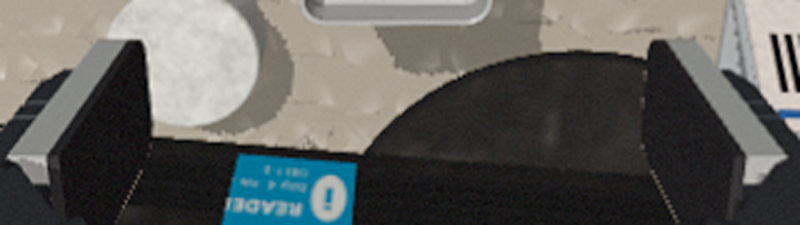

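Fingertip positions in the picture (254,381)/(542,381) show that open tips stand behind the nominal tip point. I go to TCP z=70, which puts the tips about 11 mm below the rim.

Call:
apply_moves([
  {"gripper": 0,"x": 0.2,"y": 0,"z": 4,"roll": 0},
  {"gripper": 0,"x": 0,"y": 0,"z": 4,"roll": 0},
  {"gripper": 0,"x": 0,"y": 0,"z": 4,"roll": 0},
  {"gripper": 0,"x": 0,"y": 0,"z": 1.8,"roll": 0},
  {"gripper": 0,"x": 0,"y": 0,"z": 1,"roll": 0},
  {"gripper": 0,"x": 0,"y": 0,"z": 0,"roll": 0},
], newtons=25)

```text
time_s: 3.85
ee_pos: [472.4, -455.3, 74.4]
eef_rot: [-0.0, -0.043, 0.999, 0.0]
force: [0.0, -0.7, 0.5]
gripper_width: 85.6
```

```bash
python3 - <<'E'
from h import *
import pickle
s,p,R=pose();print(p,np.degrees(yaw(R)),s['force'])
m=camera_model("wrist");im=get_image("wrist");sd=get_image("side")
crop(im,80,150,400,270,"w3.png",2)
crop(sd,200,230,110,80,"s3.png",7)
E
```

```text
[ 472.39058909 -455.31417698   74.42095326] 94.93922551766583 [ 0.01587936 -0.74500939  0.53120512]
```

View pics/w3.png

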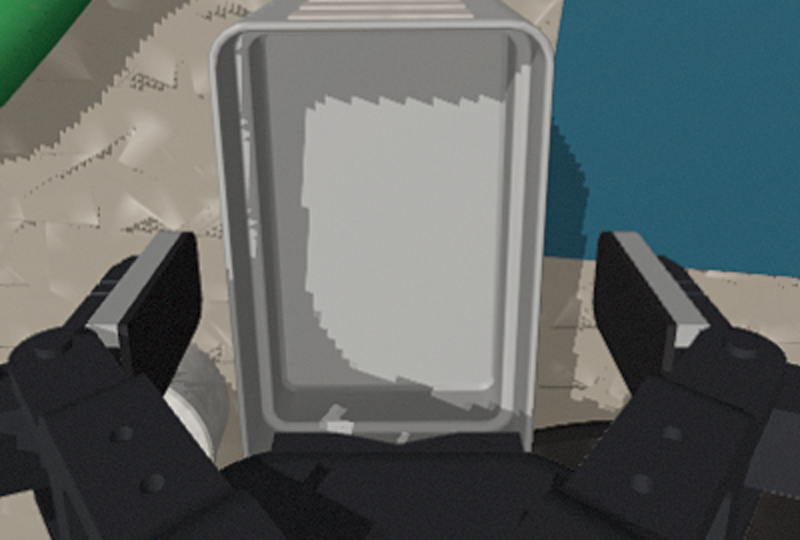

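Pads straddle the top tray: left gap about 28 px, right 54 px, so I shift y by -2 mm and close.

Call:
apply_moves([
  {"gripper": 0,"x": 0,"y": -0.2,"z": 0.3,"roll": 0},
  {"gripper": 0,"x": 0,"y": 0,"z": 0,"roll": 0},
  {"gripper": 255,"x": 0,"y": 0,"z": 0,"roll": 0},
  {"gripper": 255,"x": 0,"y": 0,"z": 0,"roll": 0},
  {"gripper": 255,"x": 0,"y": 0,"z": 0,"roll": 0},
  {"gripper": 255,"x": 0,"y": 0,"z": 0,"roll": 0},
], newtons=25)

```text
time_s: 4.55
ee_pos: [472.4, -459.1, 72.1]
eef_rot: [0.0, -0.043, 0.999, -0.0]
force: [-1.0, 0.3, 5.7]
gripper_width: 67.4
```

```bash
python3 - <<'E'
from h import *
s,p,R=pose();print(p,np.degrees(yaw(R)),s['force'],s['gripper_width'])
im=get_image("wrist")
crop(im,80,150,400,270,"w4.png",2)
E
```

```text
[ 472.43554611 -459.07478079   72.06238336] 94.87298590304265 [-1.02697453  0.33792294  5.74965413] 67.40303480572285
```

View pics/w4.png

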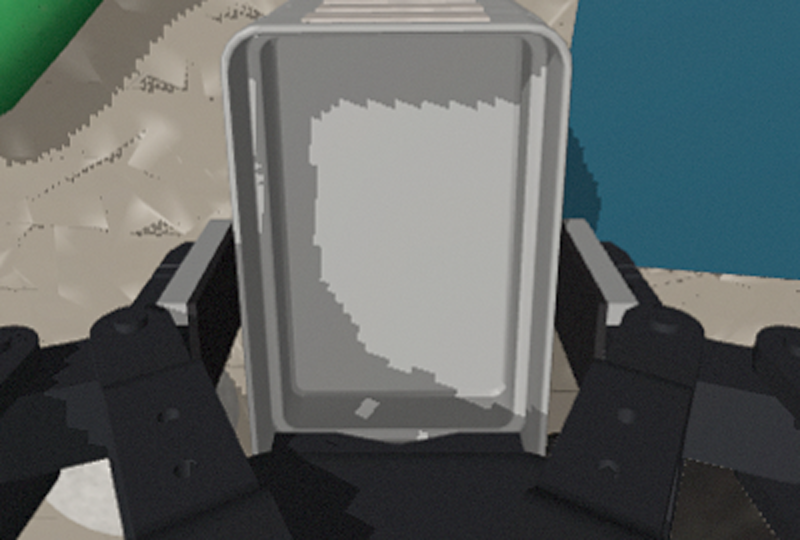

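Gripped (67.4 mm). I lift slowly and check from the side.

Call:
apply_moves([
  {"gripper": 255,"x": 0,"y": 0,"z": -0.3,"roll": 0},
  {"gripper": 255,"x": 0,"y": 0,"z": -0.5,"roll": 0},
  {"gripper": 255,"x": 0,"y": 0,"z": -0.5,"roll": 0},
  {"gripper": 255,"x": 0,"y": 0,"z": -1,"roll": 0},
  {"gripper": 255,"x": 0,"y": 0,"z": -1,"roll": 0},
  {"gripper": 255,"x": 0,"y": 0,"z": -1,"roll": 0},
  {"gripper": 255,"x": 0,"y": 0,"z": -1,"roll": 0},
  {"gripper": 255,"x": 0,"y": 0,"z": 0,"roll": 0},
])

```text
time_s: 5.4
ee_pos: [473.0, -459.5, 126.4]
eef_rot: [0.001, -0.043, 0.999, -0.001]
force: [0.5, 0.0, -0.2]
gripper_width: 67.3
```

```bash
python3 - <<'E'
from h import *
s,p,R=pose();print(p,s['force'],s['gripper_width'])
crop(get_image("side"),190,200,130,110,"s4.png",5)
E
```

```text
[ 472.97650761 -459.46750211  126.42764742] [ 0.54706673  0.03010923 -0.222011  ] 67.27155617004853
```

View pics/s4.png

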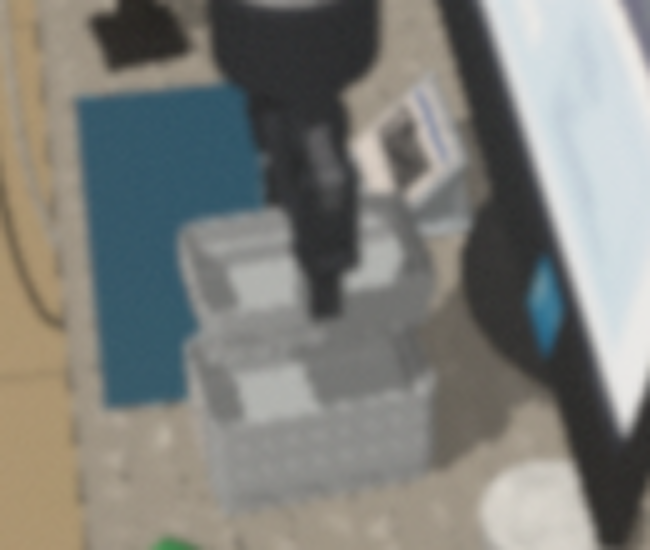

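One tray is up and three remain in the stack. I carry it to (440,-185).

Call:
apply_moves([
  {"gripper": 255,"x": 0,"y": 0,"z": -2,"roll": 0.085},
  {"gripper": 255,"x": 0.5,"y": 4,"z": 0,"roll": 0},
  {"gripper": 255,"x": 0.5,"y": 4,"z": 0,"roll": 0},
  {"gripper": 255,"x": 0.5,"y": 4,"z": 0,"roll": 0},
  {"gripper": 255,"x": 0.5,"y": 4,"z": 0,"roll": 0},
  {"gripper": 255,"x": 0.5,"y": 4,"z": 0,"roll": 0},
  {"gripper": 255,"x": 0.5,"y": 4,"z": 0,"roll": 0},
  {"gripper": 255,"x": 0.3,"y": 3.45,"z": 0,"roll": 0},
])

```text
time_s: 6.25
ee_pos: [438.2, -182.4, 144.0]
eef_rot: [-0.0, -0.0, 1.0, 0.0]
force: [1.2, -1.1, -1.0]
gripper_width: 67.3
```

Call:
apply_moves([
  {"gripper": 255,"x": 0,"y": 0,"z": 3,"roll": 0},
  {"gripper": 255,"x": 0,"y": 0,"z": 3,"roll": 0},
  {"gripper": 255,"x": 0,"y": 0,"z": 3,"roll": 0},
  {"gripper": 255,"x": 0,"y": 0,"z": 1,"roll": 0},
  {"gripper": 255,"x": 0,"y": 0,"z": 0,"roll": 0},
])

```text
time_s: 6.75
ee_pos: [438.1, -183.9, 43.2]
eef_rot: [-0.001, -0.0, 1.0, 0.001]
force: [-0.2, 0.3, 0.1]
gripper_width: 67.3
```

Call:
apply_moves([
  {"gripper": 255,"x": 0,"y": 0,"z": 0.8,"roll": 0},
  {"gripper": 255,"x": 0,"y": 0,"z": 0.5,"roll": 0},
  {"gripper": 255,"x": 0,"y": 0,"z": 0.2,"roll": 0},
  {"gripper": 255,"x": 0,"y": 0,"z": 0,"roll": 0},
])

```text
time_s: 7.15
ee_pos: [439.3, -184.4, 29.5]
eef_rot: [0.0, -0.0, 1.0, -0.0]
force: [0.6, -0.9, -0.2]
gripper_width: 67.2
```

Call:
apply_moves([
  {"gripper": 255,"x": 0,"y": 0,"z": 0.1,"roll": 0},
  {"gripper": 255,"x": 0,"y": 0,"z": 0.1,"roll": 0},
  {"gripper": 255,"x": 0,"y": 0,"z": 0.1,"roll": 0},
  {"gripper": 255,"x": 0,"y": 0,"z": 0,"roll": 0},
])

```text
time_s: 7.55
ee_pos: [439.2, -184.3, 26.3]
eef_rot: [-0.0, -0.0, 1.0, -0.0]
force: [0.6, 0.3, -0.7]
gripper_width: 67.2
```

Call:
apply_moves([
  {"gripper": 255,"x": 0,"y": 0,"z": 0.1,"roll": 0},
  {"gripper": 255,"x": 0,"y": 0,"z": 0,"roll": 0},
])

```text
time_s: 7.75
ee_pos: [439.3, -184.3, 26.0]
eef_rot: [0.0, -0.0, 1.0, -0.0]
force: [-2.4, 1.0, 11.2]
gripper_width: 67.1
```

Call:
apply_moves([
  {"gripper": 0,"x": 0,"y": 0,"z": 0,"roll": 0},
  {"gripper": 0,"x": 0,"y": 0,"z": 0,"roll": 0},
  {"gripper": 0,"x": 0,"y": 0,"z": 0,"roll": 0},
  {"gripper": 0,"x": 0,"y": 0,"z": -2,"roll": 0},
  {"gripper": 0,"x": 0,"y": 0,"z": -4,"roll": 0},
  {"gripper": 0,"x": 0,"y": 0,"z": -4,"roll": 0},
  {"gripper": 0,"x": 0,"y": 0,"z": -4,"roll": 0},
])

```text
time_s: 8.45
ee_pos: [438.9, -184.1, 166.7]
eef_rot: [-0.0, -0.0, 1.0, 0.0]
force: [1.8, -0.6, 0.1]
gripper_width: 85.7
```

Call:
apply_moves([
  {"gripper": 0,"x": -0.5,"y": -4,"z": 0,"roll": 0},
  {"gripper": 0,"x": -0.5,"y": -4,"z": 0,"roll": 0},
  {"gripper": 0,"x": -0.5,"y": -4,"z": 0,"roll": 0},
  {"gripper": 0,"x": -0.5,"y": -4,"z": 0,"roll": 0},
  {"gripper": 0,"x": -0.5,"y": -4,"z": 0,"roll": 0},
  {"gripper": 0,"x": -0.5,"y": -4,"z": 0,"roll": 0},
  {"gripper": 0,"x": -0.3,"y": -3.3,"z": 0,"roll": -0.086},
  {"gripper": 0,"x": 0,"y": 0,"z": 0,"roll": 0},
])

```text
time_s: 9.25
ee_pos: [472.1, -461.0, 164.1]
eef_rot: [-0.0, -0.043, 0.999, -0.0]
force: [0.2, -1.1, -0.1]
gripper_width: 85.2
```

```bash
python3 - <<'E'
from h import *
import pickle
go(473.1,-457.2,56,np.radians(95.1))
m=camera_model("wrist");im=get_image("wrist");pickle.dump((m,im),open("w5.pkl","wb"))
crop(im,0,0,560,420,"w5.png",800/560)
print(pose()[1],pose()[0]['gripper_width'])
E
```

```text
{'shift_cm': array([-0.13,  0.38, 10.81]), 'roll': np.float64(-0.003), 'q6': np.float64(-0.86)}
[ 471.8467465  -458.84728939  164.11453883] 85.20135482461073
```

View pics/w5.png

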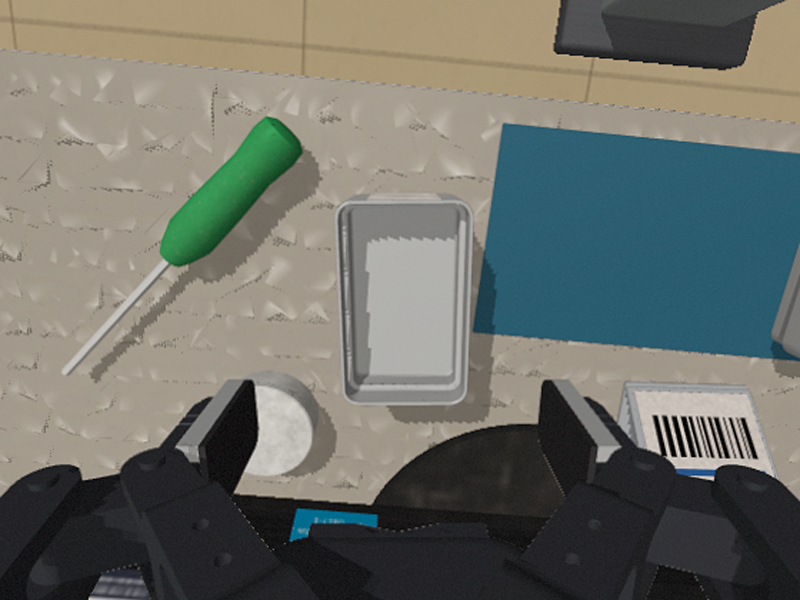

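The three-tray stack rim spans (335,201)-(468,404), undisturbed.

```bash
python3 - <<'E'
from h import *
import pickle
m,im=pickle.load(open("w5.pkl","rb"))
C=np.array([pix2w(m,u*.7,v*.7,62) for u,v in((334,198),(475,198),(469,405),(342,405))])
print(C.mean(0),[np.linalg.norm(C[i]-C[i-1]).round(1) for i in range(4)],[np.degrees(np.arctan2(*(C[j]-C[i])[1::-1])).round(1) for i,j in((0,3),(1,2),(0,1),(3,2))])
c=C.mean(0);go(c[0],c[1],56)
print("card",[pix2w(m,u*.7,v*.7,29) for u,v in((652,416),(747,416),(757,458),(662,458))])
E
```

```text
[ 473.225 -457.75    62.   ] [np.float64(110.7), np.float64(67.6), np.float64(110.8), np.float64(69.3)] [np.float64(5.0), np.float64(5.9), np.float64(94.9), np.float64(94.9)]
{'shift_cm': array([-0.16,  0.09, 10.81])}
card [array([ 540.8, -295.3,   29. ]), array([ 535.7, -235.4,   29. ]), array([ 565.1, -219.9,   29. ]), array([ 570.2, -281.6,   29. ])]
```

Call:
apply_moves([
  {"gripper": 0,"x": -0.1,"y": 0.1,"z": 4,"roll": 0},
  {"gripper": 0,"x": 0,"y": 0,"z": 4,"roll": 0},
  {"gripper": 0,"x": 0,"y": 0,"z": 1.8,"roll": 0},
  {"gripper": 0,"x": 0,"y": 0,"z": 0,"roll": 0},
  {"gripper": 0,"x": 0,"y": 0,"z": 0,"roll": 0},
])

```text
time_s: 9.8
ee_pos: [473.4, -455.4, 68.0]
eef_rot: [-0.0, -0.043, 0.999, 0.0]
force: [-0.3, -0.7, 0.6]
gripper_width: 85.6
```

```bash
python3 -c "
from h import *
go(473.2,-457.7,56)"
```

```text
{'shift_cm': array([ 0.04, -0.22,  1.2 ])}
```

Call:
apply_moves([
  {"gripper": 0,"x": 0,"y": -0.2,"z": 1.1,"roll": 0},
  {"gripper": 0,"x": 0,"y": 0,"z": 0,"roll": 0},
  {"gripper": 0,"x": 0,"y": 0,"z": 0,"roll": 0},
])

```text
time_s: 10.1
ee_pos: [473.5, -458.3, 56.8]
eef_rot: [0.0, -0.043, 0.999, -0.0]
force: [-0.1, 0.1, 0.4]
gripper_width: 85.4
```

Call:
apply_moves([
  {"gripper": 255,"x": 0,"y": 0,"z": 0,"roll": 0},
  {"gripper": 255,"x": 0,"y": 0,"z": 0,"roll": 0},
  {"gripper": 255,"x": 0,"y": 0,"z": 0,"roll": 0},
  {"gripper": 255,"x": 0,"y": 0,"z": 0,"roll": 0},
])

```text
time_s: 10.5
ee_pos: [473.6, -458.4, 57.1]
eef_rot: [0.0, -0.043, 0.999, -0.0]
force: [-0.3, 0.1, 6.1]
gripper_width: 67.2
```

Call:
apply_moves([
  {"gripper": 255,"x": 0,"y": 0,"z": -0.3,"roll": 0},
  {"gripper": 255,"x": 0,"y": 0,"z": -0.5,"roll": 0},
  {"gripper": 255,"x": 0,"y": 0,"z": -0.5,"roll": 0},
  {"gripper": 255,"x": 0,"y": 0,"z": -1,"roll": 0},
  {"gripper": 255,"x": 0,"y": 0,"z": -1,"roll": 0},
  {"gripper": 255,"x": 0,"y": 0,"z": -1,"roll": 0},
  {"gripper": 255,"x": 0,"y": 0,"z": -1,"roll": 0},
  {"gripper": 255,"x": 0,"y": 0,"z": 0,"roll": 0},
])

```text
time_s: 11.3
ee_pos: [474.1, -458.9, 111.4]
eef_rot: [0.001, -0.043, 0.999, -0.001]
force: [-0.1, -0.7, -1.0]
gripper_width: 67.2
```

```bash
python3 - <<'E'
from h import *
s,p,R=pose();print(p,s['force'],s['gripper_width'])
a=get_image("side")[190:300,190:320]; b=get_image("side")[190:300,190:320]
cv2.imwrite("pics/s6.png",cv2.resize(a,None,fx=5,fy=5,interpolation=cv2.INTER_CUBIC))
go(440,-330,140,np.pi/2)
E
```

```text
[ 474.06552146 -458.90460527  111.42169922] [-0.05526051 -0.67792662 -0.99711227] 67.2039674239654
{'shift_cm': array([ 2.23, 13.07, -3.04]), 'roll': np.float64(0.086), 'q6': np.float64(-0.86)}
```

View pics/s6.png

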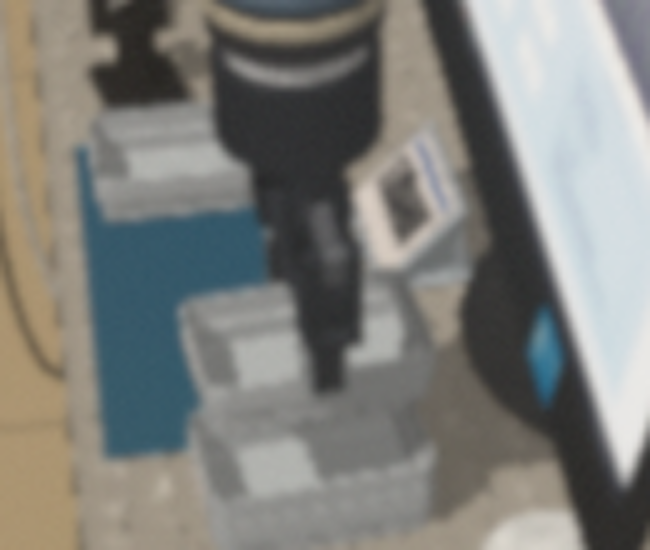

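A single tray came up, two remain, and tray A stands on the mat. I place B at (440,-330).

Call:
apply_moves([
  {"gripper": 255,"x": 0,"y": 0,"z": -2,"roll": 0.086},
  {"gripper": 255,"x": 0.8,"y": 3.2,"z": 0,"roll": 0},
  {"gripper": 255,"x": 0.8,"y": 3.2,"z": 0,"roll": 0},
  {"gripper": 255,"x": 0.9,"y": 3.2,"z": 0,"roll": 0},
  {"gripper": 255,"x": 0.9,"y": 3.3,"z": 0,"roll": 0},
  {"gripper": 255,"x": 0,"y": 0,"z": 3,"roll": 0},
  {"gripper": 255,"x": 0,"y": 0,"z": 3,"roll": 0},
  {"gripper": 255,"x": 0,"y": 0,"z": 2,"roll": 0},
])

```text
time_s: 12.2
ee_pos: [438.5, -328.2, 47.4]
eef_rot: [-0.001, -0.0, 1.0, 0.0]
force: [0.2, -0.6, -0.9]
gripper_width: 67.3
```

Call:
apply_moves([
  {"gripper": 255,"x": 0,"y": 0,"z": 1,"roll": 0},
  {"gripper": 255,"x": 0,"y": 0,"z": 0.5,"roll": 0},
  {"gripper": 255,"x": 0,"y": 0,"z": 0,"roll": 0},
])

```text
time_s: 12.5
ee_pos: [439.3, -329.2, 34.1]
eef_rot: [-0.0, -0.0, 1.0, 0.0]
force: [-0.6, -0.4, 0.2]
gripper_width: 67.5
```

Contact expected near z=27.

Call:
apply_moves([
  {"gripper": 255,"x": 0,"y": 0,"z": 0.4,"roll": 0},
  {"gripper": 255,"x": 0,"y": 0,"z": 0.1,"roll": 0},
  {"gripper": 255,"x": 0,"y": 0,"z": 0.1,"roll": 0},
  {"gripper": 255,"x": 0,"y": 0,"z": 0,"roll": 0},
])

```text
time_s: 12.9
ee_pos: [439.5, -329.3, 28.6]
eef_rot: [0.0, -0.0, 1.0, -0.0]
force: [-0.2, -0.0, -0.9]
gripper_width: 67.3
```

Call:
apply_moves([
  {"gripper": 255,"x": 0,"y": 0,"z": 0.1,"roll": 0},
  {"gripper": 255,"x": 0,"y": 0,"z": 0.1,"roll": 0},
  {"gripper": 255,"x": 0,"y": 0,"z": 0,"roll": 0},
])

```text
time_s: 13.2
ee_pos: [439.5, -329.4, 27.1]
eef_rot: [0.0, -0.0, 1.0, -0.0]
force: [-1.2, 1.5, 8.0]
gripper_width: 67.4
```

Call:
apply_moves([
  {"gripper": 0,"x": 0,"y": 0,"z": 0,"roll": 0},
  {"gripper": 0,"x": 0,"y": 0,"z": 0,"roll": 0},
  {"gripper": 0,"x": 0,"y": 0,"z": 0,"roll": 0},
  {"gripper": 0,"x": 0,"y": 0,"z": -2,"roll": 0},
  {"gripper": 0,"x": 0,"y": 0,"z": -4,"roll": 0},
  {"gripper": 0,"x": 0,"y": 0,"z": -4,"roll": 0},
  {"gripper": 0,"x": 1,"y": 4,"z": -4,"roll": 0},
  {"gripper": 0,"x": 1,"y": 4,"z": -4,"roll": 0},
])

```text
time_s: 14.0
ee_pos: [421.6, -259.2, 197.1]
eef_rot: [0.0, 0.001, 1.0, -0.0]
force: [0.8, 1.0, 1.3]
gripper_width: 85.5
```

Call:
apply_moves([
  {"gripper": 0,"x": 1,"y": 4,"z": -2,"roll": 0},
  {"gripper": 0,"x": 1,"y": 4,"z": 0,"roll": 0},
  {"gripper": 0,"x": 0,"y": 4,"z": 0,"roll": 0},
  {"gripper": 0,"x": 0,"y": 0,"z": 0,"roll": 0},
  {"gripper": 0,"x": 0,"y": 0,"z": 0,"roll": 0},
])

```text
time_s: 14.5
ee_pos: [402.1, -139.0, 216.2]
eef_rot: [0.0, -0.001, 1.0, -0.0]
force: [-0.5, 0.2, 0.1]
gripper_width: 85.6
```

```bash
python3 - <<'E'
from h import *
import pickle
print(pose()[1])
m=camera_model("wrist");im=get_image("wrist");pickle.dump((m,im),open("w6.pkl","wb"))
crop(im,80,100,400,200,"w6.png",2)
E
```

```text
[ 402.09226863 -139.01085924  216.20927223]
```

View pics/w6.png

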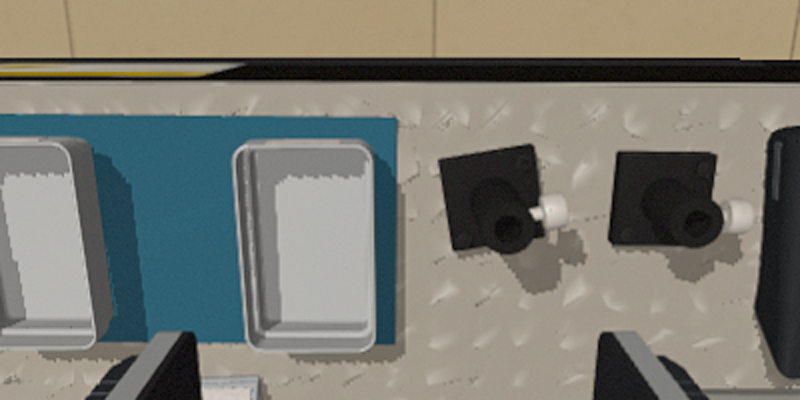

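```bash
python3 - <<'E'
from h import *
import pickle
m,im=pickle.load(open("w6.pkl","rb"))
A=lambda u,v,z:pix2w(m,u/2+80,v/2+100,z)
C=np.array([A(*q,32) for q in((233,139),(375,139),(376,351),(246,352))]);print("trayA",C.mean(0),C.tolist())
print("trayB right edge",A(72,140,32),A(107,350,32))
for n,c,t in(("L",[(440,159),(535,145),(548,237),(455,250)],(508,230)),("R",[(617,151),(716,153),(712,243),(609,244)],(698,221))):
    P=np.array([A(*c[0],0),A(*c[1],5),A(*c[2],10),A(*c[3],5)]);print(n,np.mean(P,0),[np.degrees(np.arctan2(*(P[j]-P[i])[1::-1])).round(1) for i,j in((0,3),(1,2),(0,1),(3,2))],"61",A(*t,61),"51",A(*t,51))
E
```

```text
trayA [ 439.4 -184.    32. ] [[383.5, -217.6, 32.0], [383.4, -150.0, 32.0], [494.9, -150.2, 32.0], [495.8, -218.2, 32.0]]
trayB right edge [ 384.2 -294.5   32. ] [ 494.9 -291.1   32. ]
L [419.325 -88.      5.   ] [np.float64(10.3), np.float64(10.4), np.float64(99.9), np.float64(100.7)] 61 [419.5 -89.6  61. ] 51 [422.6 -87.8  51. ]
R [419.025   1.625   5.   ] [np.float64(-1.4), np.float64(2.5), np.float64(90.1), np.float64(92.6)] 61 [415.   -4.6  61. ] 51 [4.179e+02 1.000e-01 5.100e+01]
```

Call:
apply_moves([
  {"gripper": 0,"x": -0.9,"y": 2.5,"z": 0,"roll": 0},
  {"gripper": 0,"x": -0.9,"y": 2.5,"z": 0,"roll": 0},
  {"gripper": 0,"x": 0,"y": 0,"z": 1,"roll": 0.139},
  {"gripper": 0,"x": 0,"y": 0,"z": 1,"roll": 0.139},
  {"gripper": 0,"x": 0,"y": 0,"z": 1,"roll": 0.139},
  {"gripper": 0,"x": 0,"y": 0,"z": 1,"roll": 0.139},
  {"gripper": 0,"x": 0,"y": 0,"z": 1,"roll": 0.139},
  {"gripper": 0,"x": 0,"y": 0,"z": 1,"roll": 0.139},
])

```text
time_s: 15.35
ee_pos: [420.2, -90.9, 155.2]
eef_rot: [-0.0, 0.408, 0.913, -0.0]
force: [-0.1, -0.2, 0.0]
gripper_width: 85.6
```

Call:
apply_moves([
  {"gripper": 0,"x": 0,"y": 0,"z": 1,"roll": 0.139},
  {"gripper": 0,"x": 0,"y": 0,"z": 1,"roll": 0.139},
  {"gripper": 0,"x": 0,"y": 0,"z": 1,"roll": 0.139},
  {"gripper": 0,"x": 0,"y": 0,"z": 0,"roll": 0.139},
  {"gripper": 0,"x": 0,"y": 0,"z": 0,"roll": 0},
  {"gripper": 0,"x": 0,"y": 0,"z": 0,"roll": 0},
])

```text
time_s: 15.95
ee_pos: [420.1, -90.5, 125.8]
eef_rot: [-0.0, 0.639, 0.769, -0.0]
force: [0.3, 0.2, -0.2]
gripper_width: 85.5
```

```bash
python3 - <<'E'
from h import *
import pickle
print(pose()[1])
go(419.5,-88.5,32,np.radians(10.3))
m=camera_model("wrist");im=get_image("wrist");pickle.dump((m,im),open("w7.pkl","wb"))
m6,im6=pickle.load(open("w6.pkl","rb"))
# predicted stem top / base corners of L in this view, drawn
d=cv2.resize(im,None,fx=10/7,fy=10/7)
c=np.array([419.5,-88.5]);a=np.radians(10.3)
for x,y,z in((-25,-25,10),(25,-25,10),(25,25,10),(-25,25,10),(0,0,61)):
    u,v=w2pix(m,[c[0]+x*np.cos(a)-y*np.sin(a),c[1]+x*np.sin(a)+y*np.cos(a),z])[0]*10/7
    cv2.drawMarker(d,(int(u),int(v)),(0,0,255),cv2.MARKER_CROSS,12)
cv2.imwrite("pics/w7.png",d)
E
```

```text
[420.12214456 -90.47564714 125.80448744]
{'shift_cm': array([ 0.21, -0.02,  9.38]), 'roll': np.float64(0.004), 'q6': np.float64(1.18)}
```

View pics/w7.png

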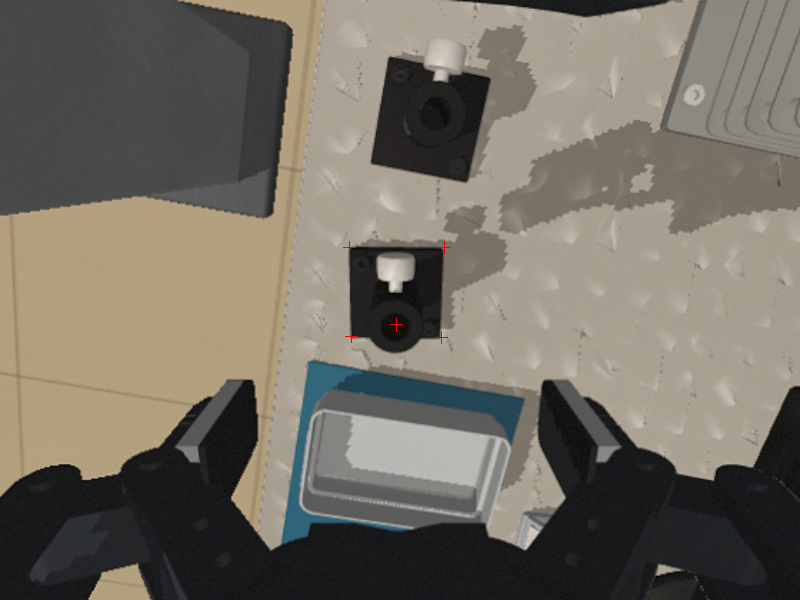

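The prediction marks sit on the base corners and the stem hole (396,324): the pose is right and this is the tall holder. I descend and grip.

Call:
apply_moves([
  {"gripper": 0,"x": 0.2,"y": 0,"z": 3,"roll": 0},
  {"gripper": 0,"x": 0,"y": 0,"z": 3,"roll": 0},
  {"gripper": 0,"x": 0,"y": 0,"z": 2.5,"roll": 0},
  {"gripper": 0,"x": 0,"y": 0,"z": 0.9,"roll": 0},
  {"gripper": 0,"x": 0,"y": 0,"z": 0,"roll": 0},
  {"gripper": 0,"x": 0,"y": 0,"z": 0,"roll": 0},
], newtons=40)

```text
time_s: 16.6
ee_pos: [420.2, -87.8, 32.7]
eef_rot: [0.0, 0.64, 0.768, 0.0]
force: [0.5, -0.8, 0.1]
gripper_width: 85.7
```

Call:
apply_moves([
  {"gripper": 255,"x": 0,"y": 0,"z": 0,"roll": 0},
  {"gripper": 255,"x": 0,"y": 0,"z": 0,"roll": 0},
  {"gripper": 255,"x": 0,"y": 0,"z": 0,"roll": 0},
  {"gripper": 255,"x": 0,"y": 0,"z": 0,"roll": 0},
  {"gripper": 255,"x": 0,"y": 0,"z": 0,"roll": 0},
  {"gripper": 255,"x": 0,"y": 0,"z": 0,"roll": 0},
])

```text
time_s: 17.2
ee_pos: [419.6, -87.6, 32.4]
eef_rot: [0.0, 0.64, 0.768, 0.0]
force: [-1.6, -0.4, 6.3]
gripper_width: 24.1
```

Call:
apply_moves([
  {"gripper": 255,"x": 0,"y": 0,"z": -0.5,"roll": 0},
  {"gripper": 255,"x": 0,"y": 0,"z": -2.5,"roll": 0},
  {"gripper": 255,"x": 0,"y": 0,"z": -3,"roll": 0.09},
  {"gripper": 255,"x": 0,"y": 0,"z": -3,"roll": 0.09},
  {"gripper": 255,"x": -4,"y": 0.5,"z": 0,"roll": 0},
  {"gripper": 255,"x": -4,"y": 0.5,"z": 0,"roll": 0},
  {"gripper": 255,"x": -4,"y": 0.5,"z": 0,"roll": 0},
  {"gripper": 255,"x": -4,"y": 0.5,"z": 0,"roll": 0},
])

```text
time_s: 18.0
ee_pos: [439.6, -249.1, 122.3]
eef_rot: [0.0, 0.707, 0.708, 0.0]
force: [0.6, 0.6, -1.5]
gripper_width: 23.9
```

Call:
apply_moves([
  {"gripper": 255,"x": -4,"y": 0,"z": 0,"roll": 0},
  {"gripper": 255,"x": -3,"y": 0,"z": 0,"roll": 0},
  {"gripper": 255,"x": -1.2,"y": 0,"z": 0,"roll": 0},
  {"gripper": 255,"x": 0,"y": 0,"z": 0,"roll": 0},
  {"gripper": 255,"x": 0,"y": 0,"z": 0,"roll": 0},
])

```text
time_s: 18.5
ee_pos: [439.4, -328.7, 121.8]
eef_rot: [-0.001, 0.707, 0.707, 0.0]
force: [-1.2, -0.5, -1.2]
gripper_width: 23.9
```

```bash
python3 -c "
from h import *
s,p,R=pose();print(p,np.degrees(yaw(R)),s['gripper_width'],s['force'])
go(439.5,-329.2,36.4,0)"
```

```text
[ 439.37833947 -328.65728888  121.76856425] 0.05313361604560806 23.85703647047446 [-1.18242157 -0.54135982 -1.17619463]
{'shift_cm': array([-0.06,  0.02,  8.54]), 'roll': np.float64(0.001), 'q6': np.float64(0.93)}
```

Call:
apply_moves([
  {"gripper": 255,"x": 0,"y": 0,"z": 2.5,"roll": 0},
  {"gripper": 255,"x": 0,"y": 0,"z": 2.2,"roll": 0},
  {"gripper": 255,"x": 0,"y": 0,"z": 0,"roll": 0},
  {"gripper": 255,"x": 0,"y": 0,"z": 0,"roll": 0},
])

```text
time_s: 18.9
ee_pos: [439.8, -328.4, 75.4]
eef_rot: [-0.0, 0.706, 0.708, -0.0]
force: [0.9, 0.5, -1.0]
gripper_width: 24.0
```

Call:
apply_moves([
  {"gripper": 255,"x": -0.1,"y": 0,"z": 1,"roll": 0},
  {"gripper": 255,"x": 0,"y": 0,"z": 1,"roll": 0},
  {"gripper": 255,"x": 0,"y": 0,"z": 1,"roll": 0},
  {"gripper": 255,"x": 0,"y": 0,"z": 0.5,"roll": 0},
  {"gripper": 255,"x": 0,"y": 0,"z": 0,"roll": 0},
])

```text
time_s: 19.4
ee_pos: [439.2, -330.2, 39.0]
eef_rot: [-0.001, 0.707, 0.707, -0.0]
force: [0.4, -0.4, -2.0]
gripper_width: 24.1
```

Call:
apply_moves([
  {"gripper": 255,"x": 0,"y": 0,"z": 0.1,"roll": 0},
  {"gripper": 255,"x": 0,"y": 0,"z": 0.1,"roll": 0},
  {"gripper": 255,"x": 0,"y": 0,"z": 0,"roll": 0},
  {"gripper": 255,"x": 0,"y": 0,"z": 0,"roll": 0},
])

```text
time_s: 19.8
ee_pos: [439.9, -330.7, 38.2]
eef_rot: [0.0, 0.707, 0.707, -0.0]
force: [0.3, 0.4, -1.5]
gripper_width: 24.2
```

Call:
apply_moves([
  {"gripper": 255,"x": 0,"y": 0,"z": 0.1,"roll": 0},
  {"gripper": 255,"x": 0,"y": 0,"z": 0.1,"roll": 0},
  {"gripper": 255,"x": 0,"y": 0,"z": 0,"roll": 0},
])

```text
time_s: 20.1
ee_pos: [439.9, -330.7, 36.4]
eef_rot: [0.0, 0.707, 0.707, -0.0]
force: [-0.7, 0.9, 4.1]
gripper_width: 23.8
```

Call:
apply_moves([
  {"gripper": 130,"x": 0,"y": 0,"z": 0,"roll": 0},
  {"gripper": 130,"x": 0,"y": 0,"z": 0,"roll": 0},
  {"gripper": 130,"x": 0,"y": 0,"z": 0,"roll": 0},
  {"gripper": 130,"x": 0,"y": 0,"z": -2,"roll": 0},
  {"gripper": 130,"x": 0,"y": 0,"z": -3,"roll": 0},
  {"gripper": 130,"x": 0,"y": 0,"z": -3,"roll": 0},
  {"gripper": 130,"x": 0,"y": 0,"z": -3,"roll": 0},
  {"gripper": 130,"x": 0,"y": 0,"z": 0,"roll": 0},
])

```text
time_s: 20.9
ee_pos: [441.5, -331.9, 149.8]
eef_rot: [0.003, 0.707, 0.707, 0.0]
force: [1.0, -0.2, -0.3]
gripper_width: 41.5
```

Call:
apply_moves([
  {"gripper": 0,"x": 4,"y": -0.3,"z": 0,"roll": 0},
  {"gripper": 0,"x": 4,"y": -0.3,"z": 0,"roll": 0},
  {"gripper": 0,"x": 4,"y": -0.3,"z": 0,"roll": 0},
  {"gripper": 0,"x": 4,"y": -0.3,"z": 0,"roll": 0},
  {"gripper": 0,"x": 4,"y": -0.3,"z": 0,"roll": 0},
  {"gripper": 0,"x": 4,"y": -0.3,"z": 0,"roll": 0},
  {"gripper": 0,"x": 4,"y": -0.3,"z": 0,"roll": 0},
  {"gripper": 0,"x": 3,"y": 0,"z": 0,"roll": 0},
])

```text
time_s: 21.7
ee_pos: [417.4, -18.7, 145.4]
eef_rot: [-0.0, 0.707, 0.708, -0.0]
force: [0.5, -0.9, -0.4]
gripper_width: 85.7
```

Call:
apply_moves([
  {"gripper": 0,"x": 2.1,"y": 0,"z": 0,"roll": 0},
  {"gripper": 0,"x": 0,"y": 0,"z": 0,"roll": 0},
  {"gripper": 0,"x": 0,"y": 0,"z": 0,"roll": 0},
])

```text
time_s: 22.0
ee_pos: [418.2, 0.6, 145.5]
eef_rot: [-0.0, 0.706, 0.708, -0.0]
force: [-0.2, 0.4, -0.8]
gripper_width: 85.2
```

```bash
python3 - <<'E'
from h import *
import pickle
print(pose()[1])
go(418.5,1,28,np.radians(0.5))
m=camera_model("wrist");im=get_image("wrist");pickle.dump((m,im),open("w8.pkl","wb"))
d=cv2.resize(im,None,fx=10/7,fy=10/7)
c=np.array([418.5,1]);a=np.radians(.5)
for x,y,z in((-25,-25,10),(25,-25,10),(25,25,10),(-25,25,10),(0,0,51)):
    u,v=w2pix(m,[c[0]+x*np.cos(a)-y*np.sin(a),c[1]+x*np.sin(a)+y*np.cos(a),z])[0]*10/7
    cv2.drawMarker(d,(int(u),int(v)),(0,0,255),cv2.MARKER_CROSS,12)
cv2.imwrite("pics/w8.png",d)
E
```

```text
[418.1969097    0.55371417 145.48459888]
{'shift_cm': array([ 0.05,  0.04, 11.75]), 'roll': np.float64(-0.006), 'q6': np.float64(1.57)}
```

View pics/w8.png

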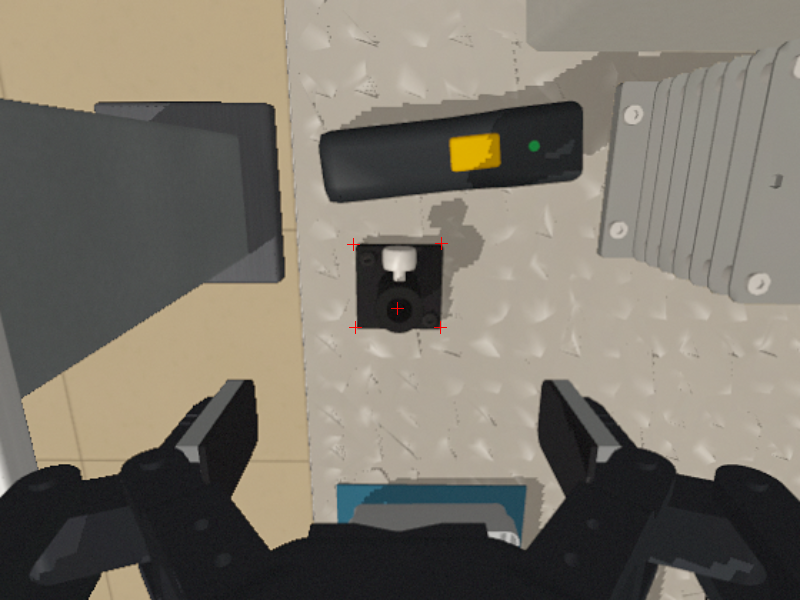

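Marks fit the short holder (hole at 397,308). Scanner's trigger is at (475,152), LED (534,146), tail (327,168), nose end (582,142). I grip the short holder.

Call:
apply_moves([
  {"gripper": 0,"x": 0,"y": 0,"z": 3.5,"roll": 0},
  {"gripper": 0,"x": 0,"y": 0,"z": 3.5,"roll": 0},
  {"gripper": 0,"x": 0,"y": 0,"z": 3,"roll": 0},
  {"gripper": 0,"x": 0,"y": 0,"z": 1.7,"roll": 0},
  {"gripper": 0,"x": 0,"y": 0,"z": 0,"roll": 0},
  {"gripper": 0,"x": 0,"y": 0,"z": 0,"roll": 0},
])

```text
time_s: 22.65
ee_pos: [418.4, -0.3, 29.1]
eef_rot: [-0.0, 0.707, 0.707, -0.0]
force: [0.2, 1.2, 0.5]
gripper_width: 85.4
```

Call:
apply_moves([
  {"gripper": 255,"x": 0,"y": 0,"z": 0,"roll": 0},
  {"gripper": 255,"x": 0,"y": 0,"z": 0,"roll": 0},
  {"gripper": 255,"x": 0,"y": 0,"z": 0,"roll": 0},
  {"gripper": 255,"x": 0,"y": 0,"z": 0,"roll": 0},
  {"gripper": 255,"x": 0,"y": 0,"z": 0,"roll": 0},
  {"gripper": 255,"x": 0,"y": 0,"z": 0,"roll": 0},
])

```text
time_s: 23.25
ee_pos: [418.7, 0.4, 29.5]
eef_rot: [0.0, 0.707, 0.708, 0.0]
force: [-2.4, -0.5, 7.5]
gripper_width: 23.9
```

```bash
python3 - <<'E'
from h import *
import pickle
m,im=pickle.load(open("w8.pkl","rb"))
B=lambda u,v,z:pix2w(m,u*.7,v*.7,z)
for n,u,v in(("trig",475,152),("led",534,146),("tailU",321,134),("tailL",334,200),("noseU",578,102),("noseL",580,180),("midU",450,117),("midL",450,191)): print(n,B(u,v,36),B(u,v,18))
E
```

```text
trig [455.6  75.3  36. ] [458.4  75.6  18. ]
led [483.9  78.2  36. ] [488.8  78.6  18. ]
tailU [381.6  83.3  36. ] [378.8  84.2  18. ]
tailL [386.7  52.3  36. ] [384.4  50.9  18. ]
noseU [503.  98.  36.] [509.3  99.9  18. ]
noseL [507.8  62.4  36. ] [514.5  61.7  18. ]
midU [443.   91.1  36. ] [444.8  92.6  18. ]
midL [444.1  56.8  36. ] [446.1  55.7  18. ]
```

Call:
apply_moves([
  {"gripper": 255,"x": 0,"y": 0,"z": -0.5,"roll": 0},
  {"gripper": 255,"x": 0,"y": 0,"z": -2.5,"roll": 0},
  {"gripper": 255,"x": 0,"y": 0,"z": -3,"roll": 0},
  {"gripper": 255,"x": -4,"y": 0.5,"z": -2,"roll": 0},
  {"gripper": 255,"x": -4,"y": 0.5,"z": 0,"roll": 0},
  {"gripper": 255,"x": -4,"y": 0.5,"z": 0,"roll": 0},
  {"gripper": 255,"x": -4,"y": 0.5,"z": 0,"roll": 0},
  {"gripper": 255,"x": -2.5,"y": 0,"z": 0,"roll": 0},
])

```text
time_s: 24.05
ee_pos: [439.1, -187.1, 109.3]
eef_rot: [0.001, 0.707, 0.707, -0.0]
force: [0.1, -0.1, -1.2]
gripper_width: 23.8
```

Call:
apply_moves([
  {"gripper": 255,"x": 0,"y": 0,"z": 1.5,"roll": 0},
  {"gripper": 255,"x": 0,"y": 0,"z": 1.5,"roll": 0},
  {"gripper": 255,"x": 0,"y": 0,"z": 0.5,"roll": 0},
  {"gripper": 255,"x": 0,"y": 0,"z": 0,"roll": 0},
  {"gripper": 255,"x": 0,"y": 0,"z": 0,"roll": 0},
])

```text
time_s: 24.55
ee_pos: [438.9, -184.5, 74.5]
eef_rot: [0.0, 0.707, 0.708, 0.0]
force: [-1.1, -0.4, -2.2]
gripper_width: 23.7
```

```bash
python3 -c "
from h import *
s,p,R=pose();print(p,np.degrees(yaw(R)),s['gripper_width'],s['force'])
go(439.3,-184.2,33.5,0)"
```

```text
[ 438.87666376 -184.49087716   74.47013671] 0.08147688652055456 23.72836368226223 [-1.10713097 -0.39072999 -2.22905575]
{'shift_cm': array([0.03, 0.04, 4.1 ]), 'roll': np.float64(0.001), 'q6': np.float64(1.17)}
```

Call:
apply_moves([
  {"gripper": 255,"x": 0,"y": 0,"z": 1,"roll": 0},
  {"gripper": 255,"x": 0,"y": 0,"z": 1,"roll": 0},
  {"gripper": 255,"x": 0,"y": 0,"z": 1,"roll": 0},
  {"gripper": 255,"x": 0,"y": 0,"z": 0.7,"roll": 0},
  {"gripper": 255,"x": 0,"y": 0,"z": 0.1,"roll": 0},
  {"gripper": 255,"x": 0,"y": 0,"z": 0,"roll": 0},
])

```text
time_s: 25.15
ee_pos: [438.4, -184.5, 35.6]
eef_rot: [-0.0, 0.707, 0.707, -0.0]
force: [-0.4, -0.1, -1.7]
gripper_width: 23.9
```

Call:
apply_moves([
  {"gripper": 255,"x": 0,"y": 0,"z": 0.1,"roll": 0},
  {"gripper": 255,"x": 0,"y": 0,"z": 0.1,"roll": 0},
  {"gripper": 255,"x": 0,"y": 0,"z": 0,"roll": 0},
])

```text
time_s: 25.45
ee_pos: [438.7, -184.7, 34.1]
eef_rot: [0.0, 0.707, 0.707, 0.0]
force: [0.1, -0.7, -2.4]
gripper_width: 23.8
```

Call:
apply_moves([
  {"gripper": 255,"x": 0,"y": 0,"z": 0.1,"roll": 0},
  {"gripper": 255,"x": 0,"y": 0,"z": 0,"roll": 0},
  {"gripper": 255,"x": 0,"y": 0,"z": 0,"roll": 0},
])

```text
time_s: 25.75
ee_pos: [438.8, -184.7, 33.5]
eef_rot: [0.0, 0.707, 0.707, 0.0]
force: [-2.1, 0.1, 5.8]
gripper_width: 23.6
```

Call:
apply_moves([
  {"gripper": 130,"x": 0,"y": 0,"z": 0,"roll": 0},
  {"gripper": 130,"x": 0,"y": 0,"z": 0,"roll": 0},
  {"gripper": 130,"x": 0,"y": 0,"z": 0,"roll": 0},
  {"gripper": 130,"x": 0,"y": 0,"z": -2,"roll": 0},
  {"gripper": 130,"x": 0,"y": 0,"z": -3,"roll": 0},
  {"gripper": 130,"x": 0,"y": 0,"z": -4,"roll": 0},
  {"gripper": 0,"x": 0,"y": 0,"z": -4,"roll": -0.14},
  {"gripper": 0,"x": 0,"y": 0,"z": -4,"roll": -0.14},
])

```text
time_s: 26.55
ee_pos: [438.3, -184.5, 204.6]
eef_rot: [-0.0, 0.599, 0.801, -0.0]
force: [1.2, 0.2, 0.4]
gripper_width: 69.3
```

Call:
apply_moves([
  {"gripper": 0,"x": 0,"y": 0,"z": 0,"roll": -0.14},
  {"gripper": 0,"x": 0,"y": 0,"z": 0,"roll": -0.14},
  {"gripper": 0,"x": 0,"y": 0,"z": 0,"roll": -0.14},
  {"gripper": 0,"x": 0,"y": 0,"z": 0,"roll": -0.14},
  {"gripper": 0,"x": 0,"y": 0,"z": 0,"roll": -0.14},
  {"gripper": 0,"x": 0,"y": 0,"z": 0,"roll": -0.14},
  {"gripper": 0,"x": 0,"y": 0,"z": 0,"roll": -0.14},
  {"gripper": 0,"x": 0,"y": 0,"z": 0,"roll": -0.14},
])

```text
time_s: 27.35
ee_pos: [438.6, -184.6, 202.9]
eef_rot: [-0.0, 0.082, 0.997, -0.0]
force: [0.4, -0.2, 0.6]
gripper_width: 85.8
```

Call:
apply_moves([
  {"gripper": 0,"x": 2,"y": -1.5,"z": -1,"roll": -0.14},
  {"gripper": 0,"x": 1,"y": -2.5,"z": -1,"roll": -0.132},
  {"gripper": 0,"x": 0,"y": 0,"z": 0,"roll": 0},
  {"gripper": 0,"x": 0,"y": 0,"z": 0,"roll": 0},
])

```text
time_s: 27.75
ee_pos: [405.6, -221.0, 223.0]
eef_rot: [0.0, -0.049, 0.999, -0.0]
force: [-0.2, -0.5, 0.1]
gripper_width: 85.4
```

```bash
python3 - <<'E'
from h import *
import pickle
s,p,R=pose();print(p,np.degrees(yaw(R)))
m=camera_model("wrist");im=get_image("wrist");pickle.dump((m,im),open("w9.pkl","wb"))
d=cv2.resize(im,None,fx=10/7,fy=10/7,interpolation=cv2.INTER_CUBIC)
for c,h in(((438.8,-184.7),51),((439.9,-330.7),61)):
  for x,y,z in((-25,-25,14),(25,-25,14),(25,25,14),(-25,25,14),(0,0,h+4)):
    u,v=w2pix(m,[c[0]+x,c[1]+y,z])[0]*10/7
    cv2.drawMarker(d,(int(u),int(v)),(0,0,255),cv2.MARKER_CROSS,9)
cv2.imwrite("pics/w9.png",d)
E
```

```text
[ 405.59710438 -220.98050299  223.01292377] 95.66966575662205
```

View pics/w9.png

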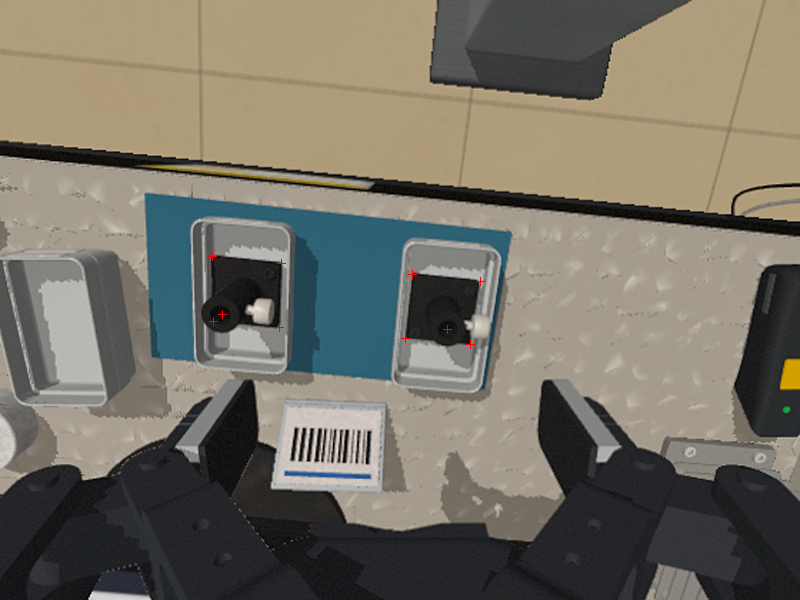

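Both holders stand upright in their own trays on the mat and match the predicted marks. The stack has two trays left. I now work out the card and scanner targets.

```bash
python3 - <<'E'
from h import *
import pickle
for f,q in(("w9.pkl",((295,430),(371,430),(370,463),(290,461))),("w5.pkl",((652,416),(747,416),(757,458),(662,458))),("w2.pkl",((610,377),(692,376),(698,412),(619,412)))):
    m,_=pickle.load(open(f,"rb")); u,v=np.mean(q,0)
    P=[pix2w(m,a*.7,b*.7,z) for (a,b),z in zip(q,(37,37,21,21) if 0 else (29,29,29,29))]
    print(f,pix2w(m,u*.7,v*.7,29),[np.degrees(np.arctan2(*(P[j]-P[i])[1::-1])).round(1) for i,j in((0,1),(3,2))])
m,_=pickle.load(open("w9.pkl","rb"))
print("trig",pix2w(m,790*.7,375*.7,36),"led",pix2w(m,786*.7,410*.7,36))
go(442,73.8,150,np.radians(95.8))
E
```

```text
w9.pkl [ 553.3 -258.8   29. ] [np.float64(95.8), np.float64(94.2)]
w5.pkl [ 552.7 -258.2   29. ] [np.float64(94.9), np.float64(94.7)]
w2.pkl [ 552.9 -258.3   29. ] [np.float64(95.6), np.float64(94.9)]
trig [456.1  72.7  36. ] led [484.3  79.2  36. ]
{'shift_cm': array([-6.54, 28.93,  7.28]), 'roll': np.float64(-0.002), 'q6': np.float64(-0.6)}
```

Call:
apply_moves([
  {"gripper": 0,"x": -0.8,"y": 3.7,"z": 0,"roll": 0},
  {"gripper": 0,"x": -0.8,"y": 3.7,"z": 0,"roll": 0},
  {"gripper": 0,"x": -0.8,"y": 3.7,"z": 0,"roll": 0},
  {"gripper": 0,"x": -0.8,"y": 3.7,"z": 0,"roll": 0},
  {"gripper": 0,"x": -0.8,"y": 3.7,"z": 1,"roll": 0},
  {"gripper": 0,"x": -0.8,"y": 3.7,"z": 2,"roll": 0},
  {"gripper": 0,"x": -0.9,"y": 3.7,"z": 2,"roll": 0},
  {"gripper": 0,"x": -0.9,"y": 3,"z": 2,"roll": 0},
])

```text
time_s: 28.6
ee_pos: [441.4, 76.2, 152.0]
eef_rot: [-0.0, -0.051, 0.999, 0.0]
force: [0.9, -0.4, -0.2]
gripper_width: 85.3
```

Call:
apply_moves([
  {"gripper": 0,"x": 0,"y": 0,"z": 4,"roll": 0},
  {"gripper": 0,"x": 0,"y": 0,"z": 3,"roll": 0},
  {"gripper": 0,"x": 0,"y": 0,"z": 0,"roll": 0},
  {"gripper": 0,"x": 0,"y": 0,"z": 0,"roll": 0},
])

```text
time_s: 29.0
ee_pos: [441.4, 73.9, 83.0]
eef_rot: [-0.001, -0.051, 0.999, -0.0]
force: [0.7, 0.7, 0.2]
gripper_width: 85.4
```

```bash
python3 - <<'E'
from h import *
import pickle
go(442,73.8,14,np.radians(95.8))
s,p,R=pose();print(p)
m=camera_model("wrist");im=get_image("wrist")
# yellow trigger / green led check
hsv=cv2.cvtColor(im,cv2.COLOR_BGR2HSV)
k=cv2.inRange(hsv,(20,150,100),(35,255,255));v,u=np.nonzero(k);print(len(u),pix2w(m,u.mean(),v.mean(),36))
k=cv2.inRange(hsv,(50,120,80),(80,255,255));v,u=np.nonzero(k);print(len(u),pix2w(m,u.mean(),v.mean(),36) if len(u) else 0)
E
```

```text
{'shift_cm': array([-0.07, -0.02,  6.9 ]), 'roll': np.float64(0.001), 'q6': np.float64(0.06)}
[441.41559939  73.92261274  83.04381021]
1027 [454.8  75.2  36. ]
57 [484.   78.6  36. ]
```

Scanner position confirmed. I descend and grip.

Call:
apply_moves([
  {"gripper": 0,"x": 0,"y": 0,"z": 3,"roll": 0},
  {"gripper": 0,"x": 0,"y": 0,"z": 2.5,"roll": 0},
  {"gripper": 0,"x": 0,"y": 0,"z": 1.3,"roll": 0},
  {"gripper": 0,"x": 0,"y": 0,"z": 0,"roll": 0},
  {"gripper": 0,"x": 0,"y": 0,"z": 0,"roll": 0},
], newtons=40)

```text
time_s: 29.55
ee_pos: [442.9, 73.6, 16.3]
eef_rot: [0.001, -0.051, 0.999, 0.0]
force: [0.2, -0.3, 0.7]
gripper_width: 85.5
```

Call:
apply_moves([
  {"gripper": 255,"x": 0,"y": 0,"z": 0,"roll": 0},
  {"gripper": 255,"x": 0,"y": 0,"z": 0,"roll": 0},
  {"gripper": 255,"x": 0,"y": 0,"z": 0,"roll": 0},
  {"gripper": 255,"x": 0,"y": 0,"z": 0,"roll": 0},
  {"gripper": 255,"x": 0,"y": 0,"z": 0,"roll": 0},
  {"gripper": 255,"x": 0,"y": 0,"z": 0,"roll": 0},
])

```text
time_s: 30.15
ee_pos: [442.2, 73.7, 15.6]
eef_rot: [0.001, -0.051, 0.999, 0.0]
force: [-1.3, 0.1, 7.2]
gripper_width: 35.4
```

Call:
apply_moves([
  {"gripper": 255,"x": 0,"y": 0,"z": -0.5,"roll": 0},
  {"gripper": 255,"x": 0,"y": 0,"z": -1.5,"roll": 0},
  {"gripper": 255,"x": 0,"y": 0,"z": -3,"roll": 0},
  {"gripper": 255,"x": 0,"y": 0,"z": -4,"roll": 0},
  {"gripper": 255,"x": 0,"y": 0,"z": -4,"roll": 0},
  {"gripper": 255,"x": 0,"y": 0,"z": -3,"roll": 0},
  {"gripper": 255,"x": 0,"y": 0,"z": 0,"roll": 0},
])

```text
time_s: 30.85
ee_pos: [443.8, 73.9, 178.9]
eef_rot: [0.003, -0.051, 0.999, 0.0]
force: [0.8, -0.4, -2.5]
gripper_width: 35.6
```

```bash
python3 - <<'E'
from h import *
s,p,R=pose();print(p,s['gripper_width'],s['force'],s['torque'])
m=camera_model("wrist");im=get_image("wrist")
hsv=cv2.cvtColor(im,cv2.COLOR_BGR2HSV);z=p[2]-15.6+36
for lo,hi in(((20,150,100),(35,255,255)),((50,120,80),(80,255,255))):
    v,u=np.nonzero(cv2.inRange(hsv,lo,hi));w=pix2w(m,np.median(u),np.median(v),z);print(len(u),R.T@(w-p))
go(432.5,-270,p[2],np.radians(95.5))
E
```

```text
[443.78296592  73.87375938 178.88220804] 35.648036250939 [ 0.82673576 -0.43132086 -2.53712207] [-0.00482507 -0.03148963 -0.03992013]
2159 [-12.04113496  -0.68628482 -20.34008213]
0 [nan nan nan]
{'shift_cm': array([  4.53, -34.09,  -0.24]), 'roll': np.float64(0.006), 'q6': np.float64(0.06)}
  return _methods._mean(a, axis=axis, dtype=dtype,
  ret = ret.dtype.type(ret / rcount)
```

Call:
apply_moves([
  {"gripper": 255,"x": 0.5,"y": -3,"z": 0,"roll": 0},
  {"gripper": 255,"x": 0.5,"y": -4,"z": 0,"roll": 0},
  {"gripper": 255,"x": 0.5,"y": -4,"z": 0,"roll": 0},
  {"gripper": 255,"x": 0.5,"y": -4,"z": 0,"roll": 0},
  {"gripper": 255,"x": 0.5,"y": -4,"z": 0,"roll": 0},
  {"gripper": 255,"x": 0.5,"y": -4,"z": 0,"roll": 0},
  {"gripper": 255,"x": 0.5,"y": -4,"z": 0,"roll": 0},
  {"gripper": 255,"x": 0.5,"y": -4,"z": 0,"roll": 0},
])

```text
time_s: 31.7
ee_pos: [432.4, -240.2, 173.3]
eef_rot: [-0.001, -0.051, 0.999, 0.001]
force: [0.7, -0.1, -2.4]
gripper_width: 35.3
```

Call:
apply_moves([
  {"gripper": 255,"x": 0.5,"y": -3,"z": 0,"roll": 0},
  {"gripper": 255,"x": 0,"y": 0,"z": 2,"roll": 0},
  {"gripper": 255,"x": 0,"y": 0,"z": 2,"roll": 0},
  {"gripper": 255,"x": 0,"y": 0,"z": 1,"roll": 0},
  {"gripper": 255,"x": 0,"y": 0,"z": 0,"roll": 0},
  {"gripper": 255,"x": 0,"y": 0,"z": 0,"roll": 0},
])

```text
time_s: 32.3
ee_pos: [431.6, -269.0, 124.8]
eef_rot: [-0.0, -0.051, 0.999, 0.0]
force: [-0.2, -1.1, -2.4]
gripper_width: 35.6
```

```bash
python3 - <<'E'
from h import *
s,p,R=pose();print(p,s['gripper_width'],np.degrees(yaw(R)))
go(432.5,-270,97.6,np.radians(95.5))
E
```

```text
[ 431.64079391 -268.97658515  124.83830208] 35.636937122401925 95.87749041444195
{'shift_cm': array([-0.08, -0.11,  2.72]), 'roll': np.float64(0.007), 'q6': np.float64(-0.66)}
```

Down to the reading pose, then hold about 2 s.

Call:
apply_moves([
  {"gripper": 255,"x": -0.1,"y": -0.1,"z": 1,"roll": 0.007},
  {"gripper": 255,"x": 0,"y": 0,"z": 1,"roll": 0},
  {"gripper": 255,"x": 0,"y": 0,"z": 0.6,"roll": 0},
  {"gripper": 255,"x": 0,"y": 0,"z": 0,"roll": 0},
  {"gripper": 255,"x": 0,"y": 0,"z": 0,"roll": 0},
  {"gripper": 255,"x": 0,"y": 0,"z": 0,"roll": 0},
  {"gripper": 255,"x": 0,"y": 0,"z": 0,"roll": 0},
  {"gripper": 255,"x": 0,"y": 0,"z": 0,"roll": 0},
])

```text
time_s: 33.1
ee_pos: [433.0, -270.3, 99.2]
eef_rot: [0.0, -0.048, 0.999, -0.0]
force: [-0.0, 0.3, -1.5]
gripper_width: 35.6
```

Call:
apply_moves([
  {"gripper": 255,"x": 0,"y": 0,"z": 0,"roll": 0},
  {"gripper": 255,"x": 0,"y": 0,"z": 0,"roll": 0},
  {"gripper": 255,"x": 0,"y": 0,"z": 0,"roll": 0},
  {"gripper": 255,"x": 0,"y": 0,"z": 0,"roll": 0},
  {"gripper": 255,"x": 0,"y": 0,"z": 0,"roll": 0},
  {"gripper": 255,"x": 0,"y": 0,"z": 0,"roll": 0},
  {"gripper": 255,"x": 0,"y": 0,"z": 0,"roll": 0},
  {"gripper": 255,"x": 0,"y": 0,"z": 0,"roll": 0},
])

```text
time_s: 33.9
ee_pos: [432.8, -270.2, 99.0]
eef_rot: [-0.0, -0.048, 0.999, -0.0]
force: [0.5, 0.5, -1.9]
gripper_width: 35.0
```

Call:
apply_moves([
  {"gripper": 255,"x": 0,"y": 0,"z": 0,"roll": 0},
  {"gripper": 255,"x": 0,"y": 0,"z": 0,"roll": 0},
  {"gripper": 255,"x": 0,"y": 0,"z": 0,"roll": 0},
  {"gripper": 255,"x": 0,"y": 0,"z": 0,"roll": 0},
  {"gripper": 255,"x": 0,"y": 0,"z": 0,"roll": 0},
  {"gripper": 255,"x": 0,"y": 0,"z": 0,"roll": 0},
  {"gripper": 255,"x": 0,"y": 0,"z": 0,"roll": 0},
  {"gripper": 255,"x": 0,"y": 0,"z": 0,"roll": 0},
])

```text
time_s: 34.7
ee_pos: [432.8, -270.2, 99.0]
eef_rot: [-0.0, -0.048, 0.999, -0.0]
force: [-0.4, -0.8, -1.2]
gripper_width: 35.7
```

```bash
python3 - <<'E'
from h import *
s,p,R=pose();print(s['time_s'],p,s['gripper_width'],np.degrees(yaw(R)),s['qvel'].round(4))
a=yaw(R)-np.pi/2
print("spot est",p+[121*np.cos(a),121*np.sin(a),-15.6-53])
E
```

```text
34.7 [ 432.81271323 -270.18806483   98.9604228 ] 35.66721967246595 95.45454219167571 [-0.0001  0.0001 -0.0003 -0.0008 -0.0009  0.0003]
spot est [ 553.26481651 -258.68629045   30.3604228 ]
```

Held about 2 s, with the spot within about 2 mm of the code. I carry the scanner back to where it lay.

Call:
apply_moves([
  {"gripper": 255,"x": 0,"y": 0,"z": -2,"roll": 0},
  {"gripper": 255,"x": 0,"y": 0,"z": -3,"roll": 0},
  {"gripper": 255,"x": 0,"y": 0,"z": -3,"roll": 0},
  {"gripper": 255,"x": -0.5,"y": 4,"z": 0,"roll": 0},
  {"gripper": 255,"x": -0.5,"y": 4,"z": 0,"roll": 0},
  {"gripper": 255,"x": -0.5,"y": 4,"z": 0,"roll": 0},
  {"gripper": 255,"x": -0.5,"y": 4,"z": 0,"roll": 0},
  {"gripper": 255,"x": -0.5,"y": 4,"z": 0,"roll": 0},
])

```text
time_s: 35.5
ee_pos: [438.5, -67.2, 179.1]
eef_rot: [0.0, -0.047, 0.999, -0.0]
force: [-0.2, 0.0, -2.6]
gripper_width: 35.9
```

Call:
apply_moves([
  {"gripper": 255,"x": -0.5,"y": 4,"z": 0,"roll": 0},
  {"gripper": 255,"x": -0.5,"y": 4,"z": 0,"roll": 0},
  {"gripper": 255,"x": -0.5,"y": 4,"z": 0,"roll": 0},
  {"gripper": 255,"x": -0.3,"y": 2,"z": 0,"roll": 0},
  {"gripper": 255,"x": 0,"y": 0,"z": 3,"roll": 0},
  {"gripper": 255,"x": 0,"y": 0,"z": 4,"roll": 0},
  {"gripper": 255,"x": 0,"y": 0,"z": 3,"roll": 0},
  {"gripper": 255,"x": 0,"y": 0,"z": 0,"roll": 0},
])

```text
time_s: 36.3
ee_pos: [440.6, 72.1, 76.0]
eef_rot: [-0.003, -0.048, 0.999, -0.0]
force: [-0.9, 0.6, -1.3]
gripper_width: 35.2
```

```bash
python3 - <<'E'
from h import *
go(442,73,16,np.radians(95.5)); print(pose()[1])
E
```

```text
{'shift_cm': array([-0.19,  0.08,  6.  ]), 'roll': np.float64(-0.0), 'q6': np.float64(0.07)}
[440.55648727  72.0560701   76.00117986]
```

Call:
apply_moves([
  {"gripper": 255,"x": 0,"y": 0,"z": 2.5,"roll": 0},
  {"gripper": 255,"x": 0,"y": 0,"z": 2,"roll": 0},
  {"gripper": 255,"x": 0,"y": 0,"z": 0.8,"roll": 0},
  {"gripper": 255,"x": 0,"y": 0,"z": 0.3,"roll": 0},
  {"gripper": 255,"x": 0,"y": 0,"z": 0,"roll": 0},
  {"gripper": 255,"x": 0,"y": 0,"z": 0,"roll": 0},
])

```text
time_s: 36.9
ee_pos: [444.1, 72.5, 24.0]
eef_rot: [0.001, -0.048, 0.999, 0.0]
force: [-0.4, 0.7, -2.6]
gripper_width: 35.6
```

Call:
apply_moves([
  {"gripper": 255,"x": 0,"y": 0,"z": 0.5,"roll": 0},
  {"gripper": 255,"x": 0,"y": 0,"z": 0.2,"roll": 0},
  {"gripper": 255,"x": 0,"y": 0,"z": 0,"roll": 0},
])

```text
time_s: 37.2
ee_pos: [443.1, 72.3, 15.8]
eef_rot: [-0.0, -0.048, 0.999, -0.0]
force: [-0.1, 0.4, -2.8]
gripper_width: 35.1
```

Call:
apply_moves([
  {"gripper": 255,"x": 0,"y": 0,"z": 0.1,"roll": 0},
  {"gripper": 255,"x": 0,"y": 0,"z": 0,"roll": 0},
])

```text
time_s: 37.4
ee_pos: [443.2, 72.3, 15.6]
eef_rot: [0.0, -0.048, 0.999, -0.0]
force: [-4.3, -1.1, 9.8]
gripper_width: 35.2
```

Contact. I release and lift straight up.

Call:
apply_moves([
  {"gripper": 0,"x": 0,"y": 0,"z": 0,"roll": 0},
  {"gripper": 0,"x": 0,"y": 0,"z": 0,"roll": 0},
  {"gripper": 0,"x": 0,"y": 0,"z": 0,"roll": 0},
  {"gripper": 0,"x": 0,"y": 0,"z": 0,"roll": 0},
  {"gripper": 0,"x": 0,"y": 0,"z": -3,"roll": 0},
  {"gripper": 0,"x": 0,"y": 0,"z": -4,"roll": 0},
  {"gripper": 0,"x": 0,"y": 0,"z": -4,"roll": 0},
  {"gripper": 0,"x": 0,"y": 0,"z": -4,"roll": 0},
])

```text
time_s: 38.2
ee_pos: [443.0, 72.3, 166.5]
eef_rot: [-0.0, -0.048, 0.999, -0.0]
force: [0.6, 0.4, -1.0]
gripper_width: 85.8
```

Call:
apply_moves([
  {"gripper": 0,"x": 0.9,"y": -4,"z": -3,"roll": 0},
  {"gripper": 0,"x": 0.9,"y": -4,"z": -3,"roll": 0},
  {"gripper": 0,"x": 0.9,"y": -4,"z": 0,"roll": 0},
  {"gripper": 0,"x": 0.9,"y": -4,"z": 0,"roll": 0},
  {"gripper": 0,"x": 0.9,"y": -4,"z": 0,"roll": 0},
  {"gripper": 0,"x": 0.5,"y": -4,"z": 0,"roll": 0},
  {"gripper": 0,"x": 0,"y": 0,"z": 0,"roll": 0},
  {"gripper": 0,"x": 0,"y": 0,"z": 0,"roll": 0},
])

```text
time_s: 39.0
ee_pos: [416.2, -170.7, 223.8]
eef_rot: [-0.0, -0.046, 0.999, 0.0]
force: [-0.3, 0.0, -0.5]
gripper_width: 85.7
```

```bash
python3 - <<'E'
from h import *
import pickle
s,p,R=pose();print(s['time_s'],p,s['gripper_width'])
m=camera_model("wrist");im=get_image("wrist");hsv=cv2.cvtColor(im,cv2.COLOR_BGR2HSV)
for lo,hi in(((20,150,100),(35,255,255)),((50,120,80),(80,255,255))):
    n,_,st,c=cv2.connectedComponentsWithStats(cv2.inRange(hsv,lo,hi))
    print([(st[i,4],pix2w(m,*c[i],36)) for i in range(1,n) if st[i,4]>15])
def patch(m,im,c):  # top-down rectified z=65 patch of stem/tray
    P=np.float32([[c[0]+x,c[1]+y,14] for x,y in((-60,-45),(-60,45),(60,45),(60,-45))])
    H=cv2.getPerspectiveTransform(np.float32(w2pix(m,P)),np.float32([[0,0],[90,0],[90,120],[0,120]]))
    return cv2.GaussianBlur(cv2.cvtColor(cv2.warpPerspective(im,H,(90,120)),cv2.COLOR_BGR2GRAY),(5,5),0)
m9,im9=pickle.load(open("w9.pkl","rb"))
for c,h in(((438.8,-184.7),51),((439.9,-330.7),61)):
    a,b=patch(m9,im9,c),patch(m,im,c)
    print("base dark fraction before/after",(a[35:85,20:70]<70).mean().round(2),(b[35:85,20:70]<70).mean().round(2))
t=np.hypot
import station
top=get_image("top");print("ok")
E
```

```text
39.0 [ 416.16952569 -170.73873907  223.75915712] 85.65230767751106
[(np.int32(363), array([455.7,  72.3,  36. ]))]
[(np.int32(22), array([484.7,  76. ,  36. ]))]
base dark fraction before/after 0.96 0.91
base dark fraction before/after 0.86 0.86
ok
```

```bash
python3 -c "
from station import ticket
print(ticket.finish_job())"
```

```text
the job is handed in; nothing more can be done
None
```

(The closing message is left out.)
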